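# Feed a printing block into the roll-top drying box

## Robot

A 6-joint arm with a two-finger parallel gripper is mounted at the origin on the work surface. World frame = base frame: x ahead of the robot, y to its left, z up, the work surface at z = 0. Lengths are in m, angles in rad, forces in N, time in s.
With the tool pointing down it reaches from about 0.4 to 0.825 m from the base axis. Payload 7 kg.
Tool frame: the origin (TCP) lies at the very end of the fingers, on their centre line; the grasp point (between the pads) lies 19 mm behind it; z points along the fingers, y is the line along which they close (so a half turn about z gives the same grasp; the last joint's range is limited). The gripper opens to 88 mm and grips with 3 to 60 N. Pads are 19 mm wide; open, the fingers measure 130 mm over their backs; the gripper's body (78 mm by 193 mm) begins 47 mm behind the grasp point.
Start: joints at [0.288, 0.359, 0.012, 0, -1.224, -0.288], TCP at [0.675, -0, 0.227] pointing down, gripper open.
Joint ranges: [-3.07, 3.07], [-1.43, 2.12], [-1.02, 1.25], [-3.03, 1.67], [-3.05, -0], [-3.03, 3.03]. Speed limits (rad/s): [2.39, 2.39, 3.01, 3.14, 3.14, 3.14].

## Interface

Orientations are given as [roll, pitch, yaw] about the fixed x, y, z axes, in that order (R = Rz(yaw) Ry(pitch) Rx(roll)).
In Python, from station import arm gives the robot as it stands. The module is installed in compiled form; this text tells all that it offers.
- The arm moves only by the shell command python3 -m crank 'ROWS' [FORCE]. ROWS is JSON, a list of rows, each an object of numbers: "dx", "dy", "dz": the shift along the world's x, y, z in m; "twist": the turn about the world's z in degrees; "grip": the opening, from -1 (shut) to 1 (fully open). A call has exactly 5 rows; each row is the pose to reach, as a shift and turn from the pose commanded when the call began; what a row does not reach only later rows make up. A row lasts 1/12 s, in which the tool goes at most 41.7 mm and 7.16 degrees, less where a joint would pass 70% of its speed; a pose out of reach is approached as far as the arm can. A call with a gripper value outside its range is refused whole. The fingers move at their own pace and stop on an object; FORCE is the grip in N (left out, the last holds). Time passes only in rows, so rows that repeat a pose let the fingers close, or fill a call up. It gives the time, the measured TCP pose, the force, the opening and the grip force at its end, in the units of the state.
- arm.get_state(): the state, without advancing time (a new reading comes with each control period).
- arm.grab_frame(name): name is "scene" or "side" or "wrist"; returns the picture (480x640x3 uint8, red, green, blue); there is no depth.
- arm.get_calibration(name): a dict with "fx", "fy", "cx", "cy" (pixels), "k1" (the pictures are not rectified: a ray, as slopes to the right and down, at radius r is drawn at 1 + k1 r^2 times it, then the intrinsics apply), "cam_to_world" (4x4, takes a point from camera to world coordinates); the wrist camera has in their place "tool_from_camera" (4x4, takes a point from camera to tool coordinates, whose origin is the TCP and whose axes are the flange's). Camera axes: x right, y down, z forward; pixel columns grow to the right and rows downward; lengths in m; the calibration is good to about 2 mm. A picture is of the moment at which its call begins: read the wrist's pose just before it. get_calibration takes no time and is no camera call.
- arm.job_done(): hands the job in; it is judged then, once.
The state is a dict: "t": time; "q": joint angles; "qd": joint speeds; "joint_efforts": joint torques, N m; "eef_pos": TCP position; "ee_rot": TCP orientation; "force": force on the tool from outside, world axes, zero at the start; "moment": the same for the moment, N m; "width": finger opening in m; "gripper_force": force on a finger pad.
Only numpy, scipy, OpenCV 4.12 (cv2) and the standard library are available. Lean on these libraries where they do the work, as an engineer would, in place of code of your own. Each camera call takes 0.05 s, during which the arm holds its last target. There are 200 camera calls.

## Task

Roll the drying box's slatted shutter fully open, lay the long printing block on the box's infeed board and feed it with the push stick through the low guarded mouth, until it is fully home against the stop at the far end. Then lay the push stick back flat in its tray and roll the shutter fully shut. Once the block has entered the guard only the push stick may touch it, never the fingers; leave everything else on the bench undisturbed.

Things in the scene. Friction and masses are not known exactly. Their poses are not given: they have to be found in the camera images.
- drybox: Fixed wooden drying box, 250 long, 120 wide, 121 mm high; two half-round cheeks, 10 mm thick (y +-50 to +-60 mm). Origin: middle of its mouth, on the bench. x = feed direction (into the box), z up. A flat board 6 mm thick, 120 wide is the infeed board (x -170 to 0 mm) and goes on as the floor inside. The mouth, 100 wide at x = 0, narrows by steel flares to 68 at x = 40.
- guard (a point): Middle of the guarded opening, 68 wide, 40 mm high (drybox z 6 to 46), under a fixed steel guard plate at drybox x = 42 mm; this point is at x = 42, z = 26. Axes as drybox. A straight channel 68 wide runs on from it to the stop.
- stop (a point): Middle of the face of the stop that ends the channel, at drybox x = 235, z = 18 mm; axes as drybox. The block is home when its leading end meets it (block centre at drybox x = 170). Behind the shut shutter the box is open above, crossed only by three thin rods at x = 185, 205 and 225, so the block is seen from above when home.
- shutter (a joint): Segmented (slatted) roll-top shutter in front of and above the guard, on a circular track about the line x = 90, z = 26 mm (parallel to y) of the drybox frame. 0 = shut, 1.15 rad = fully open; opening carries the handle up, then back towards +x. It stays where it is left; about 2 to 3 N at the handle moves it.
- shutter_handle (a point): Centre of the shutter's dark wooden handle bar: 44 mm wide (along drybox y), 14 x 18 mm in section, 125 mm from the track's axis. Seen from the axis it is (14 deg + joint value) above the horizontal towards drybox -x: at joint 0 at x = -31, z = 56 mm. Pinched from above at its two ends (across the 44 mm) it can turn between the pads. Its axes turn with the shutter.
- block_mid (a point): The long printing block: wood, 130 x 52 x 24 mm (x, y, z), strokes cut in its top, about 0.12 kg; lies loose on the bench. Point: its centre, 12 mm above its underside; x along its length. Either end may go first.
- block: The same block; origin at the centre of its underside.
- stick_grip (a point): Wooden push stick, 200 mm long, 0.14 kg: bar 22 wide, 14 high, with a cross nose in front (40 wide, 22 high) and an upright handle near the rear (32 long, 26 wide, top 70 mm above the underside). Point: middle of the handle, 50 mm above the stick's underside. x points to the nose, whose front face is 180 mm ahead of this point; y across; z up.
- stick_mid (a point): Middle of the push stick's length, 7 mm above its underside; same axes, 80 mm ahead of the handle's middle and 100 mm behind the nose's front face.
- stick: The same push stick; origin on its underside, mid-length.
- tray: Fixed shallow white tray, 260 x 100 x 18 mm (x, y, z) outside, walls and floor 5 mm thick, in which the push stick lies along x. Origin: centre of its underside, on the bench.
- bowl_a: Bystander: small white porcelain bowl, 50 mm across, 38 high, to be left alone; origin on its underside.
- bowl_b: Bystander: white porcelain bowl, 72 mm across, 45 high, to be left alone; origin on its underside.
- bowl_c: Bystander: white porcelain bowl, 72 mm across, 45 high, to be left alone; origin on its underside.
- bowl_d: Bystander: white porcelain bowl, 72 mm across, 45 high, to be left alone; origin on its underside.
- jar: Bystander: glass jar, 60 mm across, 75 high, to be left alone; origin on its underside.
- square_block: Bystander: square wooden block, 70 x 70 x 22 mm, not to be fed, to be left alone; origin on its underside.
- brush: Bystander: brush lying flat, to be left alone.
Mind the look-alikes: they are no part of the job. Leave any purple or turquoise look-alike of the block alone.

How it is judged:
By the outcome, as a careful person would: the job done as asked, in the order asked, and still so for the second after the job is handed in, with the robot touching nothing.
It also fails if it takes over 72 s, if anything falls off the work surface, if the arm or the gripper's body presses on something with over 40 N, if the wrist force passes 120 N, or if a joint passes its speed limit or range.

## Working session

There is one attempt and no reset: what is moved stays moved. The work goes in short steps, Python scripts to look and compute and a shell command to move; the robot and the scene stay as the last step left them, time stands still between calls to the robot, and variables do not carry over. Pictures are saved under pics/ and viewed, at most 10 in all, crops included, and the job is handed in when it is done.

```bash
mkdir -p pics; cat > h.py <<'E'
import numpy as np, cv2, json
from station import arm
from scipy.spatial.transform import Rotation as R
def snap(n,f):
    s=arm.get_state(); im=arm.grab_frame(n); cv2.imwrite('pics/'+f,im[:,:,::-1]); return s,im
def cam(n,s=None):
    c=arm.get_calibration(n)
    if n=='wrist':
        T=np.eye(4);T[:3,:3]=R.from_euler('xyz',s['ee_rot']).as_matrix();T[:3,3]=s['eef_pos']
        return c,T@np.array(c['tool_from_camera'])
    return c,np.array(c['cam_to_world'])
def ray(c,T,px):
    px=np.atleast_2d(np.array(px,float)); d=np.c_[(px[:,0]-c['cx'])/c['fx'],(px[:,1]-c['cy'])/c['fy']]; u=d.copy()
    for _ in range(20): u=d/(1+c['k1']*(u**2).sum(1,keepdims=True))
    return T[:3,3],np.c_[u,np.ones(len(u))]@T[:3,:3].T
def onz(c,T,px,z):
    o,d=ray(c,T,px); return o+d*((z-o[2])/d[:,2])[:,None]
def proj(c,T,P):
    p=(np.atleast_2d(P)-T[:3,3])@T[:3,:3]; u=p[:,:2]/p[:,2:]; u=u*(1+c['k1']*(u**2).sum(1,keepdims=True))
    return u*[c['fx'],c['fy']]+[c['cx'],c['cy']]
E
python3 - <<'E'
from h import *
for n in ['scene','side','wrist']:
    s,im=snap(n,n+'0.png'); c,T=cam(n,s); print(n,c['fx'],c['k1'],T.round(3).tolist())
print(s)
a=cv2.imread('pics/scene0.png');b=cv2.imread('pics/side0.png')
E
```

```text
scene 458.34812293675134 -0.010624054697926488 [[-0.247, 0.709, -0.66, 1.259], [0.969, 0.179, -0.171, 0.166], [-0.003, -0.682, -0.732, 0.873], [0.0, 0.0, 0.0, 1.0]]
side 509.87978871499826 0.03090004938191121 [[0.954, -0.197, 0.225, 0.196], [-0.299, -0.678, 0.672, -0.878], [0.02, -0.708, -0.706, 0.995], [0.0, 0.0, 0.0, 1.0]]
wrist 366.9111697713883 -0.04518847345260787 [[-1.0, 0.002, -0.001, 0.675], [0.001, 0.958, 0.285, -0.078], [0.001, 0.285, -0.958, 0.384], [0.0, 0.0, 0.0, 1.0]]
{'t': 0.1, 'q': array([ 2.88095010e-01,  3.59322766e-01,  1.11322529e-02, -3.14265158e-04,
       -1.22405464e+00, -2.88111609e-01]), 'qd': array([-0.00124993, -0.00078179,  0.00186187,  0.00093583,  0.00213946,
       -0.00055289]), 'joint_efforts': array([-1.42273191e-03, -5.84165347e+01,  2.93752134e+01,  7.01551259e+00,
        1.01412315e-02, -6.66964229e-05]), 'eef_pos': array([ 6.74567394e-01, -2.70588390e-05,  2.25702535e-01]), 'ee_rot': array([ 3.14011959e+00, -1.28446771e-04, -1.57091984e+00]), 'force': array([ 0.5339166 , -0.39686125, -1.88052544]), 'moment': array([ 0.06072697, -0.04027325, -0.01467163]), 'gripper_force': 0.0, 'width': 0.08765202355203139}
```

View pics/scene0.png

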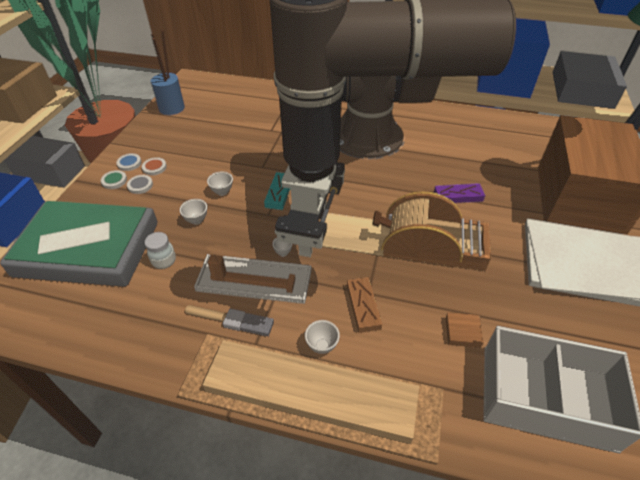

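View pics/side0.png

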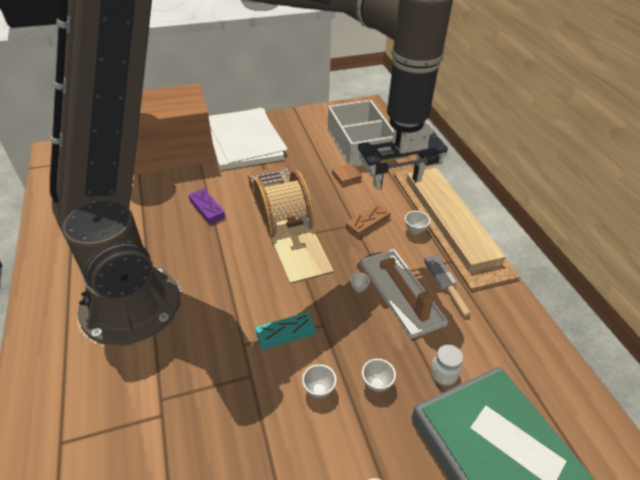

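Scene: box at (430,235) with infeed board at (355,232), block (364,303), stick in tray (255,278), small bowl (285,245), purple and turquoise lookalikes away. Side: box (285,205), board (305,255), block (368,220), tray (403,290), bowl_a (360,282). I need finer picks.

```bash
python3 - <<'E'
import cv2
def crop(f,x0,y0,w,h,k,o):
    a=cv2.imread('pics/'+f)[y0:y0+h,x0:x0+w]; a=cv2.resize(a,None,fx=k,fy=k,interpolation=cv2.INTER_CUBIC)
    for x in range((x0+19)//20*20,x0+w,20): cv2.line(a,(int((x-x0)*k),0),(int((x-x0)*k),5),(0,255,0),1); cv2.putText(a,str(x),(int((x-x0)*k),16),0,.35,(0,255,0),1)
    for y in range((y0+19)//20*20,y0+h,20): cv2.line(a,(0,int((y-y0)*k)),(5,int((y-y0)*k)),(0,255,0),1); cv2.putText(a,str(y),(6,int((y-y0)*k)),0,.35,(0,255,0),1)
    cv2.imwrite('pics/'+o,a)
crop('side0.png',245,160,210,156,3.8,'side0c.png')
crop('scene0.png',190,170,310,170,2.58,'scene0c.png')
E
```

```text
(no output)
```

View pics/side0c.png

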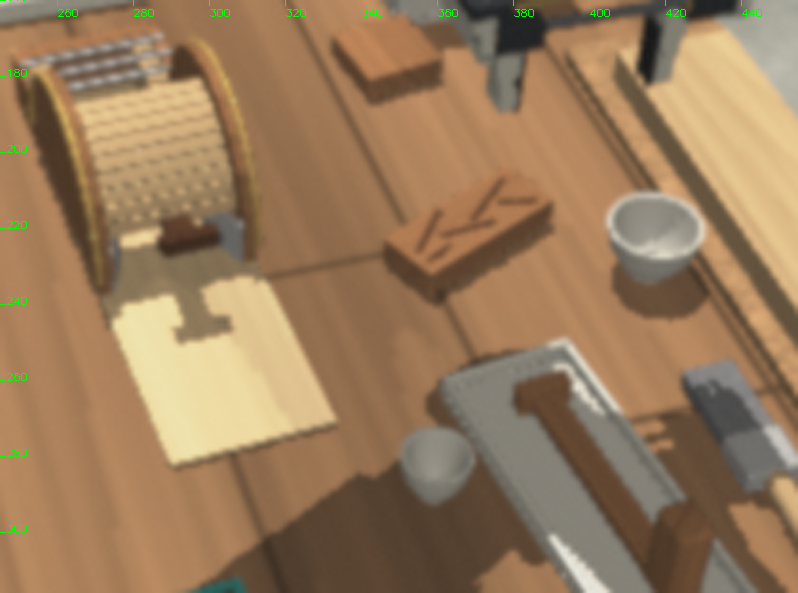

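View pics/scene0c.png

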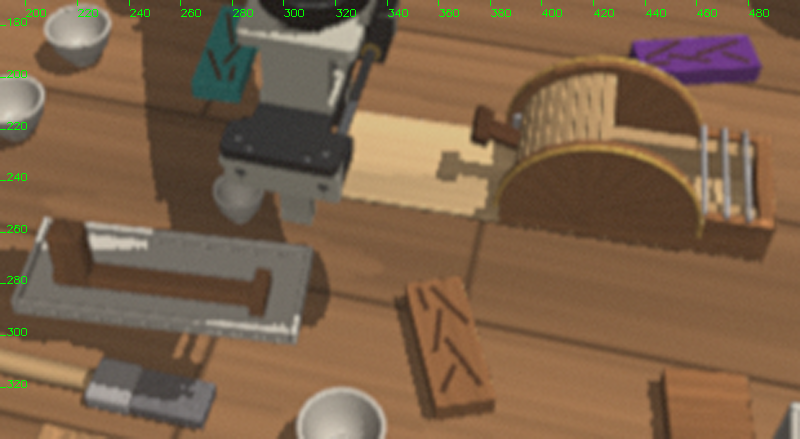

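```bash
python3 - <<'E'
from h import *
cs,Ts=cam('side');cc,Tc=cam('scene')
S=lambda L,z:onz(cs,Ts,np.array(L)/3.8+[245,160],z)[:,:2].round(4)
C=lambda L,z:onz(cc,Tc,np.array(L)/2.58+[190,170],z)[:,:2].round(4)
print('board S end L,R, right edge',S([[175,466],[337,423],[262,277]],.006))
print('board C lower edge',C([[345,197],[470,216]],.006))
print('box C bottom',C([[497,221],[770,258]],0))
print('cheek S: bottomleft',S([[107,292]],0.02))
b=S([[385,243],[435,277],[553,205],[500,172]],.024);print('block S',b,b.mean(0))
b=C([[405,287],[461,278],[494,402],[434,412]],.024);print('block C',b,b.mean(0))
print('tray S',S([[443,383],[568,340]],.018));
b=C([[310,247],[297,342],[12,310],[45,220]],.018);print('tray C',b,b.mean(0))
print('handle top S',S([[683,505]],.075),'C',C([[72,226]],.075))
print('nose S top',S([[515,388],[570,375]],.027),'C',C([[270,268],[266,312]],.027))
print('bowl rim S',S([[437,455]],.038),'C',C([[238,185]],.038))
print('bars S',S([[190,237]],.056),'C',C([[495,125]],.056))
E
```

```text
board S end L,R, right edge [[ 0.3899 -0.05  ]
 [ 0.5062 -0.0438]
 [ 0.4983  0.1092]]
board C lower edge [[ 0.5085 -0.0178]
 [ 0.5029  0.1053]]
box C bottom [[0.4975 0.1314]
 [0.4801 0.3884]]
cheek S: bottomleft [[0.3824 0.1113]]
block S [[0.5904 0.1006]
 [0.6134 0.0562]
 [0.7265 0.1052]
 [0.702  0.152 ]] [0.658075 0.1035  ]
block C [[0.616  0.0644]
 [0.5936 0.1114]
 [0.7149 0.1608]
 [0.7365 0.1144]] [0.66525 0.11275]
tray S [[ 0.5845 -0.0393]
 [ 0.6842 -0.025 ]]
tray C [[ 0.5874 -0.0319]
 [ 0.6932 -0.015 ]
 [ 0.7225 -0.2707]
 [ 0.6173 -0.2853]] [ 0.6551   -0.150725]
handle top S [[ 0.6678 -0.2263]] C [[ 0.6607 -0.2292]]
nose S top [[ 0.6266 -0.0653]
 [ 0.6677 -0.0645]] C [[ 0.6271 -0.0586]
 [ 0.6752 -0.0481]]
bowl rim S [[ 0.5502 -0.1159]] C [[ 0.5463 -0.1138]]
bars S [[0.4454 0.1131]] C [[0.4243 0.1124]]
```

```bash
R='';python3 -m crank '[{"dx":-0.04,"dy":0.005,"dz":0.015},{"dx":-0.08,"dy":0.01,"dz":0.03},{"dx":-0.12,"dy":0.02,"dz":0.045},{"dx":-0.15,"dy":0.02,"dz":0.06},{"dx":-0.15,"dy":0.02,"dz":0.06,"grip":1}]' 20
python3 - <<'E'
from h import *
s,im=snap('wrist','w1.png'); print(s['eef_pos'],s['ee_rot'],s['t'],s['force'])
E
```

```text
[ 6.74628333e-01 -1.99432732e-05  2.25825855e-01] [ 3.14030113e+00 -9.34310299e-05 -1.57090569e+00] 0.15 [-0.67305959  0.74236821  0.41449927]invalid input at $[0]: expected keys dx, dy, dz, twist, grip
```

View pics/w1.png

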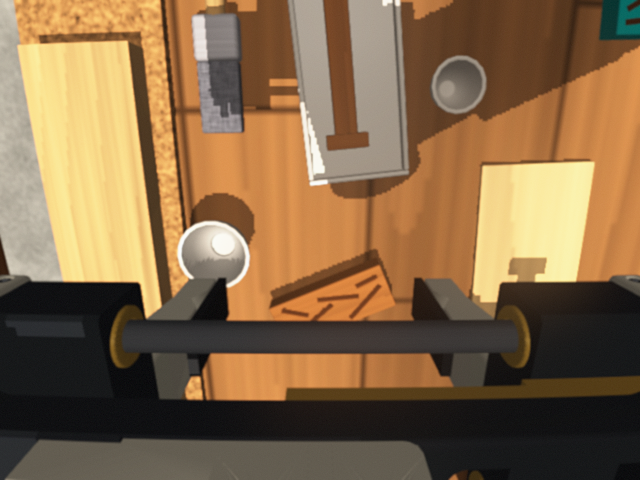

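Wrist view (arm did not move): board end corners at (482,162),(593,161), tray front corners (312,186),(408,174), stick nose front edge (328,149)-(368,146), bowl_a at (459,84).

```bash
python3 - <<'E'
from h import *
s=arm.get_state();c,T=cam('wrist',s);im=cv2.imread('pics/w1.png')
f=lambda L,z:onz(c,T,L,z)[:,:2].round(4).tolist()
def edge(rows,xs,sgn):
    out=[]
    g=im.astype(float)[:,:,0]
    for r in rows:
        d=np.diff(g[r,xs[0]:xs[1]])*sgn; out.append([xs[0]+d.argmax()+1,r])
    return out
L=np.array(f(edge(range(170,260,5),(465,495),1),.006));Rr=np.array(f(edge(range(170,250,5),(575,600),-1),.006))
for e in(L,Rr): p=np.polyfit(e[:,1],e[:,0],1);print('edge x at y=-.04,.12:',np.polyval(p,[-.04,.12]),'res',np.abs(np.polyval(p,e[:,1])-e[:,0]).max())
print('board end',f([[482,162],[593,161]],.006))
print('tray front',f([[312,186],[408,174]],.018),'nose',f([[328,149],[368,146]],.027),'bar ctr',f([[339,10],[347,120]],.019),'bowl',f([[459,84]],.038))
E
python3 -m crank '[{"dx":-0.04,"dy":0.0,"dz":0.015,"twist":0,"grip":1},{"dx":-0.08,"dy":0,"dz":0.03,"twist":0,"grip":1},{"dx":-0.12,"dy":0,"dz":0.045,"twist":0,"grip":1},{"dx":-0.15,"dy":0,"dz":0.05,"twist":0,"grip":1},{"dx":-0.18,"dy":0,"dz":0.05,"twist":0,"grip":1}]' 20
python3 -m crank '[{"dx":-0.01,"dy":0.04,"dz":0.01,"twist":0,"grip":1},{"dx":-0.02,"dy":0.08,"dz":0.02,"twist":0,"grip":1},{"dx":-0.03,"dy":0.12,"dz":0.02,"twist":0,"grip":1},{"dx":-0.04,"dy":0.16,"dz":0.02,"twist":0,"grip":1},{"dx":-0.05,"dy":0.19,"dz":0.02,"twist":0,"grip":1}]'
python3 - <<'E'
from h import *
s,im=snap('wrist','w2.png'); print(s['eef_pos'],s['ee_rot'],s['t'],s['force'])
E
```

```text
edge x at y=-.04,.12: [0.50729159 0.49963712] res 0.0005085400400152151
edge x at y=-.04,.12: [0.38739976 0.37958807] res 0.0006208134332877924
board end [[0.5084, -0.0433], [0.3897, -0.0455]]
tray front [[0.6828, -0.0201], [0.587, -0.0322]] nose [[0.6671, -0.057], [0.6291, -0.0598]] bar ctr [[0.6577, -0.1785], [0.6489, -0.0836]] bowl [[0.5511, -0.1147]]
t: 0.62
eef_pos: [0.4937, -0.0002, 0.2781]
ee_rot: [-3.139, 0.001, -1.571]
force: [0.2, -0.4, 0.8]
width: 0.0877
gripper_force: 0.0
t: 1.03
eef_pos: [0.4441, 0.1924, 0.297]
ee_rot: [-3.141, 0.001, -1.57]
force: [1.2, -0.3, -1.2]
width: 0.0877
gripper_force: 0.0
[0.44408727 0.19235309 0.29704105] [-3.14072387e+00  1.23511013e-03 -1.57035152e+00] 1.0333 [ 1.19164972 -0.26445364 -1.15495058]
```

View pics/w2.png

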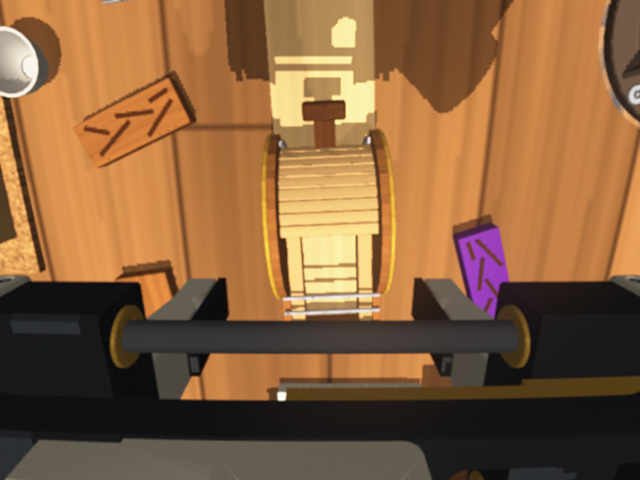

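Shutter handle at (324,110), block top corners about (75,127),(175,78),(192,122),(101,166), rods near (332,298..312), look-alike purple at right.

```bash
python3 - <<'E'
from h import *
s=arm.get_state();c,T=cam('wrist',s);im=cv2.imread('pics/w2.png')
f=lambda L,z:onz(c,T,L,z)[:,:2].round(4)
print('cam',T[:3,3])
print('handle',f([[303,110],[345,110],[324,110]],.062).tolist())
b=im[60:180,60:205].copy()
hsv=cv2.cvtColor(im,cv2.COLOR_BGR2HSV)
print(hsv[120,150],hsv[100,215],hsv[90,130],hsv[210,100])
b=f([[75,127],[175,78],[192,122],[101,166]],.024);print(b.tolist(),b.mean(0))
m=b.mean(0);e=(b[0]+b[3]-b[1]-b[2])/2;print('len',np.hypot(*e),'yaw',np.degrees(np.arctan2(e[1],e[0])))
u=np.array([-.0481,.9988]);v=np.array([-u[1],u[0]])
M=np.array([.4394,.1253]); print('handle pred',M-.031*u,'yaw of box',np.degrees(np.arctan2(u[1],u[0])))
# check: rods & cheek ends
print('cheek outer at z .121 peak', proj(c,T,np.r_[M+u*.09+v*.06,.121]),proj(c,T,np.r_[M+u*.09-v*.06,.121]))
print('handle proj ends', proj(c,T,[np.r_[M-.031*u+v*.022,.062],np.r_[M-.031*u-v*.022,.062]]))
print('rods?', [proj(c,T,[np.r_[M+x*u,.05]])[0].round(0) for x in(.185,.205,.225)])
E
```

```text
cam [0.44381009 0.11773224 0.45496296]
handle [[0.461, 0.1023], [0.4182, 0.1022], [0.4396, 0.1023]]
[ 13 182 205] [ 13 165 165] [ 14 163 216] [ 14 162 216]
[[0.7263, 0.1169], [0.6036, 0.0662], [0.5887, 0.1132], [0.7023, 0.1618]] [0.655225 0.114525]
len 0.12815828104340343 yaw 22.79353488616466
handle pred [0.4408911 0.0943372] yaw of box 92.75710799366108
cheek outer at z .121 peak [[392.25338436 229.68708486]] [[265.97245761 235.39671785]]
handle proj ends [[344.4802633  100.75157429]
 [301.12884711 102.89124383]]
rods? [array([331., 291.]), array([331., 306.]), array([332., 321.])]
```

```bash

python3 -m crank '[{"dx":0,"dy":-0.03,"dz":-0.02,"twist":2.8,"grip":1},{"dx":0,"dy":-0.06,"dz":-0.04,"twist":2.8,"grip":1},{"dx":-0.003,"dy":-0.094,"dz":-0.06,"twist":2.8,"grip":1},{"dx":-0.003,"dy":-0.094,"dz":-0.1,"twist":2.8,"grip":1},{"dx":-0.003,"dy":-0.094,"dz":-0.14,"twist":2.8,"grip":1}]'
python3 -m crank '[{"dx":0,"dy":0,"dz":-0.03,"twist":0,"grip":1},{"dx":0,"dy":0,"dz":-0.06,"twist":0,"grip":1},{"dx":0,"dy":0,"dz":-0.06,"twist":0,"grip":1},{"dx":0,"dy":0,"dz":-0.06,"twist":0,"grip":1},{"dx":0,"dy":0,"dz":-0.06,"twist":0,"grip":1}]'
python3 - <<'E'
from h import *
s,im=snap('wrist','w3.png');c,T=cam('wrist',s)
print(s['eef_pos'],'tip proj',proj(c,T,s['eef_pos']))
h=cv2.cvtColor(im,cv2.COLOR_RGB2HSV); m=((h[:,:,2]<130)&(h[:,:,1]>90)&(h[:,:,0]<15)).astype(np.uint8)
m[:,:235]=0;m[:,420:]=0;m[330:]=0
n,l,st,ce=cv2.connectedComponentsWithStats(m)
for i in range(1,n):
    if st[i,4]>300: print(st[i],ce[i].round(1))
a=im[60:340,120:540,::-1]; cv2.imwrite('pics/w3c.png',a)
M=np.array([.4392,.129]);u=np.array([-.0481,.9988])
t=np.radians(14)
print('pred handle centre',proj(c,T,np.r_[M+u*(.09-.125*np.cos(t)),.026+.125*np.sin(t)]))
E
```

```text
t: 1.5
eef_pos: [0.4424, 0.0949, 0.1566]
ee_rot: [-3.138, 0.002, -1.524]
force: [-0.0, 0.8, -1.1]
width: 0.0878
gripper_force: 0.0
t: 1.92
eef_pos: [0.443, 0.0965, 0.098]
ee_rot: [-3.14, 0.0, -1.521]
force: [0.8, -0.8, 0.2]
width: 0.0879
gripper_force: 0.0
[0.44296591 0.09647796 0.09802341] tip proj [[320.74604727 296.75792143]]
[ 235    0  185   24 4107] [330.4  11.1]
[ 284  260   81   62 3300] [322.4 285. ]
[235 268  21  53 582] [242.3 298.1]
[391 280  29  41 690] [406.3 301.5]
pred handle centre [[324.41183178 267.05959083]]
```

View pics/w3c.png

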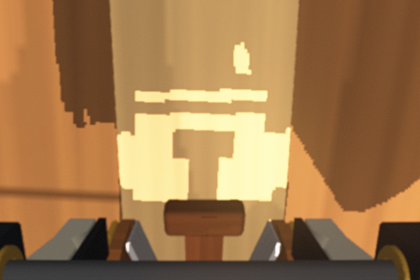

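```bash
python3 - <<'E'
from h import *
c=arm.get_calibration('wrist');Tc=np.array(c['tool_from_camera'])
def TT(p,r):
    T=np.eye(4);T[:3,:3]=R.from_euler('xyz',r).as_matrix();T[:3,3]=p;return T@Tc
T1=TT([.67463,-.00002,.22583],[3.1403,-.0001,-1.5709]);T2=TT([.44409,.19235,.29704],[-3.14072,.00123,-1.57035])
print('block corner w1',onz(c,T1,[[378,261],[395,290]],.024),'w2',onz(c,T2,[[175,78],[192,122]],.024))
u=np.array([-.0481,.9988]);v=np.array([-u[1],u[0]])
for My in(.1253,.133):
    M=np.array([.4392,My]);a=np.radians(np.arange(0,181,2))
    for sd in(.055,-.055):
        P=np.c_[[np.r_[M+u*(.09-.095*np.cos(t))+v*sd,.026+.095*np.sin(t)] for t in a]];q=proj(c,T2,P);print(My,sd,'rows',q[:,1].min().round(1),q[:,1].max().round(1),'col',q[len(q)//2])
im=cv2.imread('pics/w2.png');h=cv2.cvtColor(im,cv2.COLOR_BGR2HSV);g=((h[:,:,0]>18)&(h[:,:,0]<32)&(h[:,:,1]>150)&(h[:,:,2]>110))
for x0,x1 in((255,285),(375,405)):
    ys,xs=np.nonzero(g[120:330,x0:x1]);print(ys.min()+120,ys.max()+120,len(ys))
# w3 handle at z for outermost edges
s=arm.get_state();c,T=cam('wrist',s)
for My in(.1253,.133):
    M=np.array([.4392,My])
    for dr,dt in((.007,.009),(.007,-.009),(-.007,.009),(.009,.007),(.009,-.007),(-.009,.007)):
        t=np.radians(14);p=np.array([.09-.125*np.cos(t),.026+.125*np.sin(t)])+dr*np.array([-np.cos(t),np.sin(t)])+dt*np.array([np.sin(t),np.cos(t)])
        print(My,dr,dt,proj(c,T,np.r_[M+u*p[0],p[1]])[0].round(0))
E
```

```text
block corner w1 [[0.61384641 0.05782347 0.024     ]
 [0.59398487 0.09114498 0.024     ]] w2 [[0.604466   0.06232689 0.024     ]
 [0.58963513 0.10940446 0.024     ]]
0.1253 0.055 rows 128.9 291.0 col [387.86626805 233.24964769]
0.1253 -0.055 rows 133.8 295.2 col [272.52735604 238.60222096]
0.133 0.055 rows 135.9 297.0 col [387.44294242 240.97040421]
0.133 -0.055 rows 140.8 301.2 col [272.82887352 246.25968906]
150 297 537
147 292 489
0.1253 0.007 0.009 [326. 259.]
0.1253 0.007 -0.009 [325. 242.]
0.1253 -0.007 0.009 [325. 279.]
0.1253 0.009 0.007 [326. 254.]
0.1253 0.009 -0.007 [325. 241.]
0.1253 -0.009 0.007 [325. 280.]
0.133 0.007 0.009 [325. 272.]
0.133 0.007 -0.009 [325. 254.]
0.133 -0.007 0.009 [325. 292.]
0.133 0.009 0.007 [325. 267.]
0.133 0.009 -0.007 [325. 253.]
0.133 -0.009 0.007 [325. 292.]
```

```bash
python3 - <<'E'
from h import *
s=arm.get_state();c,T=cam('wrist',s);u=np.array([-.0481,.9988]);v=np.array([-u[1],u[0]]);M=np.array([.4392,.126])
for j in(0,.05,.1,.15,.2,.25,.3):
    t=np.radians(14)+j;o=[]
    for dr,dt in((.007,-.009),(.007,.009),(-.007,.009)):
        p=np.array([.09-.125*np.cos(t),.026+.125*np.sin(t)])+dr*np.array([-np.cos(t),np.sin(t)])+dt*np.array([np.sin(t),np.cos(t)])
        q=proj(c,T,[np.r_[M+u*p[0]+v*y,p[1]] for y in(.022,-.022)]);o.append((q[:,1].mean().round(),(q[0,0]-q[1,0]).round()))
    print(j,p.round(3),o)
im=cv2.imread('pics/w3.png');print(im[255:330:3,300].tolist())
print([int(x) for x in np.nonzero(cv2.cvtColor(im,cv2.COLOR_BGR2GRAY)[285]<70)[0] if 270<x<380][::8])
E
```

```text
0 [-0.022  0.063] [(np.float64(243.0), np.float64(74.0)), (np.float64(260.0), np.float64(80.0)), (np.float64(281.0), np.float64(77.0))]
0.05 [-0.02   0.069] [(np.float64(249.0), np.float64(76.0)), (np.float64(268.0), np.float64(82.0)), (np.float64(288.0), np.float64(79.0))]
0.1 [-0.018  0.074] [(np.float64(255.0), np.float64(78.0)), (np.float64(277.0), np.float64(84.0)), (np.float64(296.0), np.float64(80.0))]
0.15 [-0.015  0.08 ] [(np.float64(262.0), np.float64(80.0)), (np.float64(287.0), np.float64(86.0)), (np.float64(305.0), np.float64(82.0))]
0.2 [-0.013  0.085] [(np.float64(271.0), np.float64(82.0)), (np.float64(297.0), np.float64(88.0)), (np.float64(314.0), np.float64(84.0))]
0.25 [-0.01  0.09] [(np.float64(280.0), np.float64(85.0)), (np.float64(309.0), np.float64(90.0)), (np.float64(324.0), np.float64(86.0))]
0.3 [-0.006  0.095] [(np.float64(290.0), np.float64(87.0)), (np.float64(321.0), np.float64(93.0)), (np.float64(335.0), np.float64(87.0))]
[[160, 233, 252], [146, 223, 254], [26, 46, 76], [27, 45, 74], [26, 47, 75], [25, 44, 75], [32, 59, 101], [39, 69, 119], [36, 68, 122], [35, 68, 118], [36, 65, 117], [35, 66, 117], [38, 67, 117], [35, 65, 109], [84, 133, 172], [84, 134, 173], [84, 133, 173], [84, 134, 173], [84, 135, 173], [82, 133, 173], [86, 135, 174], [85, 136, 175], [47, 62, 78], [46, 49, 54], [53, 57, 62]]
[285]
```

```bash
python3 - <<'E'
from h import *
cs,Ts=cam('side');cc,Tc=cam('scene')
s=arm.get_state();cw,Tw=cam('wrist',s)
R_=[ray(cs,Ts,np.array([[190,236]])/3.8+[245,160]),ray(cc,Tc,np.array([[485,126]])/2.58+[190,170]),ray(cw,Tw,[[324,274]])]
def tri(rs):
    A=0;b=0
    for o,d in rs:
        d=d[0]/np.linalg.norm(d);P=np.eye(3)-np.outer(d,d);A=A+P;b=b+P@o
    x=np.linalg.solve(A,b);return x.round(4),[round(np.linalg.norm(np.cross(x-o,d[0]/np.linalg.norm(d[0]))),4) for o,d in rs]
print(tri(R_[:2]),tri(R_),tri(R_[::2]),tri(R_[1:]))
E
```

```text
(array([0.4419, 0.1032, 0.068 ]), [np.float64(0.0014), np.float64(0.0014)]) (array([0.4415, 0.1013, 0.0675]), [np.float64(0.0012), np.float64(0.003), np.float64(0.0031)]) (array([0.4413, 0.0956, 0.0733]), [np.float64(0.0003), np.float64(0.0003)]) (array([0.4401, 0.1015, 0.0656]), [np.float64(0.0029), np.float64(0.0029)])
```

```bash

python3 -m crank '[{"dx":-0.002,"dy":0.005,"dz":-0.02,"twist":0,"grip":1},{"dx":-0.002,"dy":0.005,"dz":-0.04,"twist":0,"grip":1},{"dx":-0.002,"dy":0.005,"dz":-0.051,"twist":0,"grip":1},{"dx":-0.002,"dy":0.005,"dz":-0.051,"twist":0,"grip":1},{"dx":-0.002,"dy":0.005,"dz":-0.051,"twist":0,"grip":0}]' 15
python3 -m crank '[{"dx":0,"dy":0,"dz":0,"twist":0,"grip":-0.2},{"dx":0,"dy":0,"dz":0,"twist":0,"grip":-0.2},{"dx":0,"dy":0,"dz":0,"twist":0,"grip":-0.2},{"dx":0,"dy":0,"dz":0,"twist":0,"grip":-0.2},{"dx":0,"dy":0,"dz":0,"twist":0,"grip":-0.2}]' 15
```

```text
t: 2.38
eef_pos: [0.4408, 0.1016, 0.0468]
ee_rot: [-3.14, 0.001, -1.521]
force: [0.8, 0.1, -0.4]
width: 0.0842
gripper_force: 0.0
t: 2.8
eef_pos: [0.4402, 0.1011, 0.046]
ee_rot: [-3.141, 0.001, -1.522]
force: [0.1, -0.2, -0.7]
width: 0.0531
gripper_force: 0.0
```

```bash

python3 -m crank '[{"dx":0,"dy":0,"dz":0,"twist":0,"grip":-0.3},{"dx":0,"dy":0,"dz":0,"twist":0,"grip":-0.3},{"dx":0,"dy":0,"dz":0,"twist":0,"grip":-0.3},{"dx":0,"dy":0,"dz":0,"twist":0,"grip":-0.3},{"dx":0,"dy":0,"dz":0,"twist":0,"grip":-0.3}]' 15
python3 -m crank '[{"dx":0,"dy":0.004,"dz":0.0125,"twist":0,"grip":-0.3},{"dx":0,"dy":0.009,"dz":0.0246,"twist":0,"grip":-0.3},{"dx":-0.001,"dy":0.0153,"dz":0.036,"twist":0,"grip":-0.3},{"dx":-0.001,"dy":0.0228,"dz":0.0467,"twist":0,"grip":-0.3},{"dx":-0.0015,"dy":0.0314,"dz":0.0566,"twist":0,"grip":-0.3}]'
```

```text
t: 3.22
eef_pos: [0.4405, 0.1011, 0.0458]
ee_rot: [-3.141, 0.0, -1.522]
force: [4.7, -2.3, 1.5]
width: 0.044
gripper_force: 15.0
t: 3.63
eef_pos: [0.439, 0.1342, 0.1023]
ee_rot: [-3.14, 0.003, -1.522]
force: [6.3, 7.2, -12.3]
width: 0.0439
gripper_force: 15.0
```

```bash

python3 -m crank '[{"dx":-0.0005,"dy":0.011,"dz":0.006,"twist":0,"grip":-0.3},{"dx":-0.001,"dy":0.023,"dz":0.013,"twist":0,"grip":-0.3},{"dx":-0.0015,"dy":0.035,"dz":0.0185,"twist":0,"grip":-0.3},{"dx":-0.002,"dy":0.047,"dz":0.0225,"twist":0,"grip":-0.3},{"dx":-0.0025,"dy":0.054,"dz":0.024,"twist":0,"grip":-0.3}]'
python3 -m crank '[{"dx":0,"dy":0,"dz":0,"twist":0,"grip":-0.3},{"dx":0,"dy":0,"dz":0,"twist":0,"grip":-0.3},{"dx":0,"dy":0,"dz":0,"twist":0,"grip":-0.3},{"dx":0,"dy":0,"dz":0,"twist":0,"grip":-0.3},{"dx":0,"dy":0,"dz":0,"twist":0,"grip":-0.3}]'
```

```text
t: 4.05
eef_pos: [0.4365, 0.1869, 0.1273]
ee_rot: [-3.14, -0.001, -1.521]
force: [4.0, -4.4, 7.9]
width: 0.0439
gripper_force: 15.0
t: 4.47
eef_pos: [0.4366, 0.1869, 0.1273]
ee_rot: [-3.14, 0.001, -1.521]
force: [0.1, -1.1, 10.7]
width: 0.0437
gripper_force: 15.0
```

```bash

python3 -m crank '[{"dx":0,"dy":0.003,"dz":0.002,"twist":0,"grip":-0.3},{"dx":-0.0005,"dy":0.006,"dz":0.003,"twist":0,"grip":-0.3},{"dx":-0.0005,"dy":0.008,"dz":0.003,"twist":0,"grip":-0.3},{"dx":-0.0005,"dy":0.01,"dz":0.003,"twist":0,"grip":-0.3},{"dx":-0.0005,"dy":0.01,"dz":0.003,"twist":0,"grip":-0.3}]'
python3 -m crank '[{"dx":0,"dy":0.002,"dz":0,"twist":0,"grip":-0.3},{"dx":0,"dy":0.004,"dz":0,"twist":0,"grip":-0.3},{"dx":0,"dy":0.006,"dz":0,"twist":0,"grip":-0.3},{"dx":0,"dy":0.006,"dz":0,"twist":0,"grip":-0.3},{"dx":0,"dy":0.006,"dz":0,"twist":0,"grip":-0.3}]'
```

```text
t: 4.88
eef_pos: [0.436, 0.1962, 0.1295]
ee_rot: [-3.141, -0.001, -1.521]
force: [3.8, -3.5, 4.3]
width: 0.0438
gripper_force: 15.0
t: 5.3
eef_pos: [0.4358, 0.1988, 0.1293]
ee_rot: [3.141, -0.006, -1.522]
force: [9.9, -17.3, 5.2]
width: 0.044
gripper_force: 15.0
```

```bash

python3 -m crank '[{"dx":0,"dy":-0.004,"dz":0,"twist":0,"grip":-0.3},{"dx":0,"dy":-0.004,"dz":0,"twist":0,"grip":0.5},{"dx":0,"dy":-0.004,"dz":0,"twist":0,"grip":0.5},{"dx":0,"dy":-0.004,"dz":0,"twist":0,"grip":0.5},{"dx":0,"dy":-0.004,"dz":0,"twist":0,"grip":0.5}]'
python3 -m crank '[{"dx":0,"dy":0,"dz":0.04,"twist":0,"grip":0.5},{"dx":0,"dy":0,"dz":0.08,"twist":-7,"grip":0.5},{"dx":0.04,"dy":-0.015,"dz":0.09,"twist":-14,"grip":1},{"dx":0.08,"dy":-0.03,"dz":0.09,"twist":-21,"grip":1},{"dx":0.12,"dy":-0.045,"dz":0.09,"twist":-28,"grip":1}]'
python3 -m crank '[{"dx":0.04,"dy":-0.01,"dz":0,"twist":-7,"grip":1},{"dx":0.08,"dy":-0.02,"dz":0,"twist":-14,"grip":1},{"dx":0.1,"dy":-0.035,"dz":0,"twist":-21,"grip":1},{"dx":0.1,"dy":-0.035,"dz":-0.03,"twist":-28,"grip":1},{"dx":0.1,"dy":-0.035,"dz":-0.06,"twist":-35,"grip":1}]'
python3 -m crank '[{"dx":0,"dy":0,"dz":-0.02,"twist":-7,"grip":1},{"dx":0,"dy":0,"dz":-0.02,"twist":-7,"grip":1},{"dx":0,"dy":0,"dz":-0.02,"twist":-7,"grip":1},{"dx":0,"dy":0,"dz":-0.02,"twist":-7,"grip":1},{"dx":0,"dy":0,"dz":-0.02,"twist":-7,"grip":1}]'
python3 - <<'E'
from h import *
s,im=snap('wrist','w4.png');c,T=cam('wrist',s)
print(s['eef_pos'],np.degrees(s['ee_rot']),proj(c,T,s['eef_pos']))
E
```

```text
t: 5.72
eef_pos: [0.435, 0.1985, 0.1289]
ee_rot: [3.141, -0.0, -1.522]
force: [0.6, 0.9, 0.6]
width: 0.0636
gripper_force: 0.0
t: 6.13
eef_pos: [0.5531, 0.1556, 0.2212]
ee_rot: [-3.14, 0.004, -2.014]
force: [-0.2, 1.3, -0.6]
width: 0.0805
gripper_force: 0.0
t: 6.55
eef_pos: [0.6535, 0.1194, 0.1588]
ee_rot: [-3.141, 0.002, -2.629]
force: [-1.0, 0.6, -1.8]
width: 0.0878
gripper_force: 0.0
t: 6.97
eef_pos: [0.6526, 0.1206, 0.1413]
ee_rot: [-3.141, 0.003, -2.74]
force: [0.1, -0.6, 1.0]
width: 0.0875
gripper_force: 0.0
[0.65255583 0.12056742 0.14133355] [-1.79986507e+02  1.78925214e-01 -1.56990660e+02] [[321.07261904 295.46208028]]
```

View pics/w4.png

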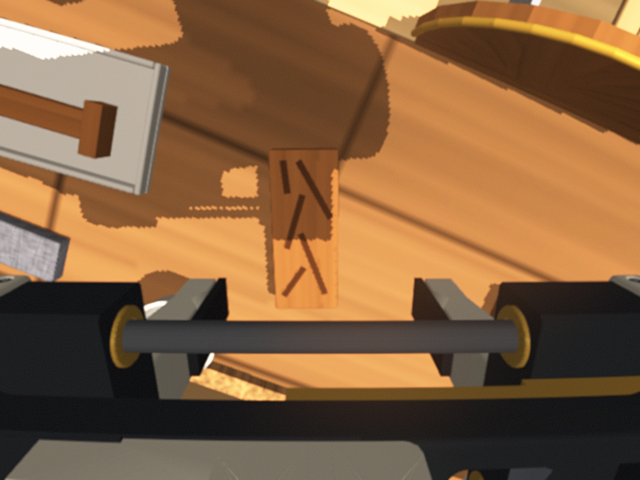

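Block top corners at about (271,149),(337,149),(338,307),(275,307); a bowl rim shows behind the left finger at (165,305).

```bash
python3 - <<'E'
from h import *
s=arm.get_state();c,T=cam('wrist',s)
b=onz(c,T,[[271,149],[337,149],[338,307],[275,307]],.024)[:,:2];m=b.mean(0);e=(b[2]+b[3]-b[0]-b[1])/2
print(b.round(4).tolist(),m,np.hypot(*e),np.degrees(np.arctan2(e[1],e[0])),np.linalg.norm(b[0]-b[1]))
cs,Ts=cam('side');cc,Tc=cam('scene')
print('bowl_b',onz(cs,Ts,np.array([[656,228]])/3.8+[245,160],.045),onz(cc,Tc,[[322,331]],.045))
y=np.array([np.cos(np.radians(113)),np.sin(np.radians(113))])
for k in(1,-1): print('finger outer',m+k*.065*y)
print('nose front top', onz(c,T,[[116,102],[111,158]],.027))
E
```

```text
[[0.6108, 0.0633], [0.5919, 0.108], [0.7095, 0.1605], [0.73, 0.112]] [0.66053427 0.11096983] 0.12874250699047166 23.128235140610304 0.04847837259221945
bowl_b [[0.77774119 0.03948797 0.045     ]] [[0.77084289 0.04358635 0.045     ]]
finger outer [0.63513675 0.17080265]
finger outer [0.68593179 0.05113702]
nose front top [[ 0.62210304 -0.05059272  0.027     ]
 [ 0.66208152 -0.04412169  0.027     ]]
```

```bash

python3 -m crank '[{"dx":0.008,"dy":-0.009,"dz":-0.04,"twist":0,"grip":1},{"dx":0.008,"dy":-0.009,"dz":-0.08,"twist":0,"grip":1},{"dx":0.008,"dy":-0.009,"dz":-0.11,"twist":0,"grip":1},{"dx":0.008,"dy":-0.009,"dz":-0.13,"twist":0,"grip":1},{"dx":0.008,"dy":-0.009,"dz":-0.136,"twist":0,"grip":1}]'
python3 -m crank '[{"dx":0,"dy":0,"dz":0,"twist":0,"grip":-0.1},{"dx":0,"dy":0,"dz":0,"twist":0,"grip":-0.1},{"dx":0,"dy":0,"dz":0,"twist":0,"grip":-0.1},{"dx":0,"dy":0,"dz":0,"twist":0,"grip":-0.1},{"dx":0,"dy":0,"dz":0,"twist":0,"grip":-0.1}]' 25
python3 -m crank '[{"dx":0,"dy":0,"dz":0,"twist":0,"grip":-0.1},{"dx":0,"dy":0,"dz":0,"twist":0,"grip":-0.1},{"dx":0,"dy":0,"dz":0,"twist":0,"grip":-0.1},{"dx":0,"dy":0,"dz":0,"twist":0,"grip":-0.1},{"dx":0,"dy":0,"dz":0,"twist":0,"grip":-0.1}]' 25
```

```text
t: 7.43
eef_pos: [0.6579, 0.1104, 0.0005]
ee_rot: [3.141, -0.004, -2.743]
force: [0.0, -0.4, -0.1]
width: 0.0877
gripper_force: 0.0
t: 7.85
eef_pos: [0.6604, 0.1113, 0.0048]
ee_rot: [3.142, 0.003, -2.743]
force: [-0.4, -0.3, -0.8]
width: 0.0598
gripper_force: 0.0
t: 8.27
eef_pos: [0.66, 0.1111, 0.0042]
ee_rot: [-3.141, 0.001, -2.743]
force: [-2.2, 1.0, 6.3]
width: 0.0516
gripper_force: 25.0
```

```bash

python3 -m crank '[{"dx":0,"dy":0,"dz":0.03,"twist":0,"grip":-0.1},{"dx":0,"dy":0,"dz":0.07,"twist":0,"grip":-0.1},{"dx":0,"dy":-0.02,"dz":0.1,"twist":7,"grip":-0.1},{"dx":-0.02,"dy":-0.05,"dz":0.11,"twist":14,"grip":-0.1},{"dx":-0.05,"dy":-0.076,"dz":0.11,"twist":21,"grip":-0.1}]'
python3 -m crank '[{"dx":-0.035,"dy":0,"dz":0,"twist":7,"grip":-0.1},{"dx":-0.07,"dy":0,"dz":0,"twist":14,"grip":-0.1},{"dx":-0.105,"dy":0,"dz":0,"twist":21,"grip":-0.1},{"dx":-0.14,"dy":0,"dz":0,"twist":28,"grip":-0.1},{"dx":-0.166,"dy":0,"dz":0,"twist":35,"grip":-0.1}]'
python3 -m crank '[{"dx":0,"dy":0,"dz":-0.02,"twist":7,"grip":-0.1},{"dx":0,"dy":0,"dz":-0.05,"twist":14,"grip":-0.1},{"dx":0,"dy":0,"dz":-0.05,"twist":14,"grip":-0.1},{"dx":0,"dy":0,"dz":-0.05,"twist":14,"grip":-0.1},{"dx":0,"dy":0,"dz":-0.05,"twist":14,"grip":-0.1}]'
python3 - <<'E'
from h import *
s,im=snap('side','s5.png');print(s['eef_pos'],np.degrees(s['ee_rot']))
s,im=snap('wrist','w5.png')
a=cv2.resize(cv2.imread('pics/s5.png')[170:310,230:400],None,fx=3,fy=3); w=cv2.imread('pics/w5.png')[:330,240:470]
h=max(a.shape[0],w.shape[0]);o=np.zeros((h,a.shape[1]+w.shape[1],3),np.uint8);o[:a.shape[0],:a.shape[1]]=a;o[:w.shape[0],a.shape[1]:]=w;cv2.imwrite('pics/c5.png',o)
E
```

```text
t: 8.68
eef_pos: [0.6126, 0.0348, 0.1164]
ee_rot: [-3.138, 0.006, -2.37]
force: [0.3, 0.4, -0.3]
width: 0.0521
gripper_force: 25.0
t: 9.1
eef_pos: [0.4405, 0.034, 0.1128]
ee_rot: [3.141, -0.0, -1.761]
force: [-1.1, 0.2, -0.9]
width: 0.0518
gripper_force: 25.0
t: 9.52
eef_pos: [0.444, 0.035, 0.0639]
ee_rot: [3.142, -0.0, -1.526]
force: [0.5, 0.2, -0.8]
width: 0.0516
gripper_force: 25.0
[0.4440494  0.03496099 0.06392365] [ 1.79999181e+02 -2.19461751e-02 -8.74241821e+01]
```

View pics/c5.png

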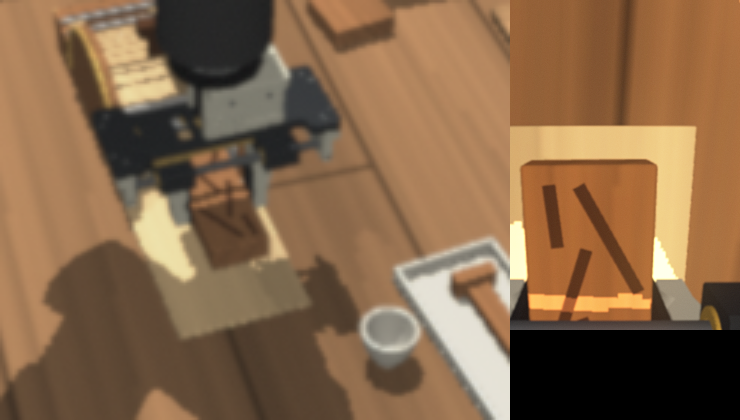

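The block hangs above the board, square to it (wrist: board end edge at row 126, block end at row 160). Lowering it.

```bash

python3 -m crank '[{"dx":0,"dy":0,"dz":-0.025,"twist":0,"grip":-0.1},{"dx":0,"dy":0,"dz":-0.045,"twist":0,"grip":-0.1},{"dx":0,"dy":0,"dz":-0.051,"twist":0,"grip":-0.1},{"dx":0,"dy":0,"dz":-0.053,"twist":0,"grip":-0.1},{"dx":0,"dy":0,"dz":-0.053,"twist":0,"grip":-0.1}]'
python3 -m crank '[{"dx":0,"dy":0,"dz":0,"twist":0,"grip":-0.1},{"dx":0,"dy":0,"dz":0,"twist":0,"grip":0.45},{"dx":0,"dy":0,"dz":0,"twist":0,"grip":0.45},{"dx":0,"dy":0,"dz":0,"twist":0,"grip":0.45},{"dx":0,"dy":0,"dz":0,"twist":0,"grip":0.45}]'
python3 -m crank '[{"dx":0,"dy":0,"dz":0.04,"twist":0,"grip":0.45},{"dx":0,"dy":0,"dz":0.08,"twist":0,"grip":0.45},{"dx":0,"dy":0,"dz":0.12,"twist":0,"grip":1},{"dx":0.03,"dy":-0.02,"dz":0.14,"twist":1,"grip":1},{"dx":0.06,"dy":-0.04,"dz":0.14,"twist":2,"grip":1}]'
python3 -m crank '[{"dx":0.04,"dy":-0.01,"dz":0,"twist":1.5,"grip":1},{"dx":0.08,"dy":-0.02,"dz":0,"twist":1.5,"grip":1},{"dx":0.12,"dy":-0.03,"dz":0,"twist":1.5,"grip":1},{"dx":0.16,"dy":-0.04,"dz":0,"twist":1.5,"grip":1},{"dx":0.16,"dy":-0.04,"dz":0,"twist":1.5,"grip":1}]'
python3 - <<'E'
from h import *
s,im=snap('wrist','w6.png');c,T=cam('wrist',s);print(s['eef_pos'],np.degrees(s['ee_rot']),s['t'],T[:3,3])
for n,p in(('nose',[.647,-.057,.027]),('handletop',[.663,-.232,.075]),('block',[.4436,.035,.03]),('bend',[.448,-.0445,.006])): print(n,proj(c,T,p).round())
h=cv2.cvtColor(im,cv2.COLOR_RGB2HSV);m=((h[:,:,0]<14)&(h[:,:,1]>120)&(h[:,:,2]<170)).astype(np.uint8)
n,l,st,ce=cv2.connectedComponentsWithStats(m)
for i in range(1,n):
    if st[i,4]>400: print(st[i],ce[i].round(1))
E
```

```text
t: 10.03
eef_pos: [0.4436, 0.0348, 0.0107]
ee_rot: [3.141, -0.0, -1.523]
force: [0.5, -0.2, -0.4]
width: 0.0519
gripper_force: 25.0
t: 10.45
eef_pos: [0.4438, 0.035, 0.0105]
ee_rot: [-3.141, 0.0, -1.522]
force: [-0.4, -0.3, -0.1]
width: 0.0632
gripper_force: 0.0
t: 10.87
eef_pos: [0.507, -0.004, 0.1569]
ee_rot: [-3.13, 0.002, -1.482]
force: [0.9, 1.2, 0.4]
width: 0.0785
gripper_force: 0.0
t: 11.28
eef_pos: [0.6689, -0.0471, 0.1478]
ee_rot: [3.141, -0.002, -1.462]
force: [1.7, 1.0, 0.2]
width: 0.0873
gripper_force: 0.0
[ 0.66888852 -0.04713432  0.14775178] [ 1.79951957e+02 -9.56011155e-02 -8.37719349e+01] 11.2833 [ 0.67779243 -0.12403364  0.30633194]
nose [[349. 220.]]
handletop [[368. -73.]]
block [[563. 345.]]
bend [[568. 251.]]
[ 137    0  288  322 5172] [215.2 219.6]
[ 215    0   80  183 7670] [260.3  82.2]
[ 324    0   50  219 6601] [350.1 113.6]
[  419     0   221   252 28716] [537.   93.8]
[533 269  74  15 742] [565.7 276.2]
[191 353 234  34 711] [338.7 370.6]
```

```bash

python3 -m crank '[{"dx":0,"dy":-0.04,"dz":0.01,"twist":0,"grip":1},{"dx":0,"dy":-0.08,"dz":0.02,"twist":0,"grip":1},{"dx":0,"dy":-0.11,"dz":0.02,"twist":0,"grip":1},{"dx":0,"dy":-0.11,"dz":0.02,"twist":0,"grip":1},{"dx":0,"dy":-0.11,"dz":0.02,"twist":0,"grip":1}]'
python3 - <<'E'
from h import *
s,im=snap('wrist','w7.png');c,T=cam('wrist',s);print(s['eef_pos'],np.degrees(s['ee_rot']),s['t'],T[:3,3])
for n,p in(('nose',[.647,-.057,.027]),('handletop',[.663,-.232,.075]),('tray',[.655,-.15,.005])): print(n,proj(c,T,p).round())
a=im[0:340,200:480,::-1].copy()
cv2.imwrite('pics/c7.png',cv2.resize(a,None,fx=1.75,fy=1.75))
E
```

```text
t: 11.75
eef_pos: [0.6625, -0.1566, 0.1703]
ee_rot: [3.141, 0.0, -1.464]
force: [-0.4, 0.9, 0.2]
width: 0.0879
gripper_force: 0.0
[ 0.66252333 -0.1566123   0.17028308] [ 1.79990562e+02  1.42881257e-02 -8.38581554e+01] 11.75 [ 0.67123831 -0.23383849  0.32871437]
nose [[325. 326.]]
handletop [[332. 131.]]
tray [[328. 223.]]
```

View pics/c7.png

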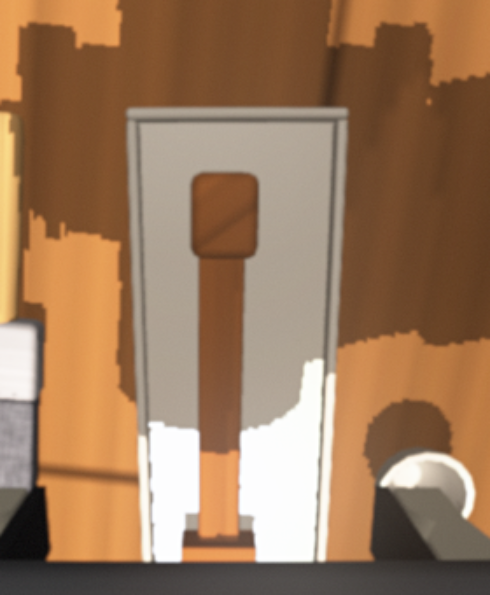

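Handle top centre at crop (225,215) = image (328.6,123); bar axis crop (221,265)-(219,525); tray rear corners crop (127,109),(348,110).

```bash
python3 - <<'E'
from h import *
s=arm.get_state();c,T=cam('wrist',s)
f=lambda L,z:onz(c,T,np.array(L)/1.75+[200,0],z)[:,:2]
h=f([[225,215]],.075)[0];b=f([[221,265],[219,525]],.019);e=b[1]-b[0]
print('handle',h,'corners',f([[192,172],[258,258]],.075).tolist(),'bar',b.tolist(),'yaw',np.degrees(np.arctan2(e[1],e[0])))
t=f([[127,109],[348,110],[143,560],[327,560]],.018);print(t.tolist())
for i in(0,1): d=t[i+2]-t[i];print(np.degrees(np.arctan2(d[1],d[0])))
r=(t[0]+t[1])/2;w=t[0]-t[1];print('rear mid',r,np.linalg.norm(w),np.degrees(np.arctan2(w[1],w[0]))+90)
y=np.radians(96.7);uu=np.array([np.cos(y),np.sin(y)]);print('tray ctr',r+.13*uu,'stick mid',h+.08*uu)
E
```

```text
handle [ 0.6658125  -0.23560169] corners [[0.6798048654853409, -0.2496614179437718], [0.6513450208744547, -0.22111176442202118]] bar [[0.6638561219981252, -0.21344020199195854], [0.6497379807333293, -0.07903244118396802]] yaw 95.99633872671875
[[0.7132626758071489, -0.2770952719343396], [0.6149439594754319, -0.2874644281829365], [0.6883986228124974, -0.05317902415893433], [0.5888396897327159, -0.0638049327746883]]
96.33626633151327
96.65711966885051
rear mid [ 0.66410332 -0.28227985] 0.09886399436814418 96.0204280224011
tray ctr [ 0.64893612 -0.15316767] stick mid [ 0.65647884 -0.15614804]
```

```bash

python3 -m crank '[{"dx":0.0035,"dy":-0.04,"dz":0,"twist":0,"grip":1},{"dx":0.0035,"dy":-0.079,"dz":0,"twist":0,"grip":1},{"dx":0.0035,"dy":-0.079,"dz":-0.04,"twist":0,"grip":1},{"dx":0.0035,"dy":-0.079,"dz":-0.08,"twist":0,"grip":1},{"dx":0.0035,"dy":-0.079,"dz":-0.11,"twist":0,"grip":1}]'
python3 -m crank '[{"dx":0,"dy":0,"dz":-0.02,"twist":0,"grip":1},{"dx":0,"dy":0,"dz":-0.024,"twist":0,"grip":1},{"dx":0,"dy":0,"dz":-0.024,"twist":0,"grip":0},{"dx":0,"dy":0,"dz":-0.024,"twist":0,"grip":-0.6},{"dx":0,"dy":0,"dz":-0.024,"twist":0,"grip":-0.6}]' 20
python3 -m crank '[{"dx":0,"dy":0,"dz":0,"twist":0,"grip":-0.6},{"dx":0,"dy":0,"dz":0,"twist":0,"grip":-0.6},{"dx":0,"dy":0,"dz":0,"twist":0,"grip":-0.6},{"dx":0,"dy":0,"dz":0,"twist":0,"grip":-0.6},{"dx":0,"dy":0,"dz":0,"twist":0,"grip":-0.6}]' 
python3 - <<'E'
from h import *
cs,Ts=cam('side');cc,Tc=cam('scene')
im=cv2.imread('pics/side0.png');h=cv2.cvtColor(im,cv2.COLOR_BGR2HSV);m=((h[:,:,0]>78)&(h[:,:,0]<98)&(h[:,:,1]>120)).astype(np.uint8);m[:,:240]=0;m[300:,:][:,330:]=0
y,x=np.nonzero(m);r=cv2.minAreaRect(np.c_[x,y].astype(np.float32));print('teal',onz(cs,Ts,cv2.boxPoints(r),.024)[:,:2].round(3).tolist())
print('bowls',onz(cs,Ts,[[320,381],[378,376]],.045).round(3)[:,:2].tolist(),'jar',onz(cs,Ts,[[449,357]],.075).round(3)[:,:2].tolist())
E
```

```text
t: 12.22
eef_pos: [0.6657, -0.2331, 0.0577]
ee_rot: [3.14, 0.001, -1.461]
force: [-1.1, 0.1, -1.0]
width: 0.0875
gripper_force: 0.0
t: 12.63
eef_pos: [0.6685, -0.2337, 0.0385]
ee_rot: [-3.138, -0.001, -1.46]
force: [1.0, -0.8, 1.1]
width: 0.073
gripper_force: 0.0
t: 13.05
eef_pos: [0.6671, -0.2342, 0.0365]
ee_rot: [-3.141, -0.0, -1.461]
force: [0.1, 0.2, -0.4]
width: 0.0398
gripper_force: 0.0
teal [[0.273, -0.173], [0.404, -0.163], [0.401, -0.227], [0.274, -0.234]]
bowls [[0.371, -0.359], [0.491, -0.382]] jar [[0.641, -0.399]]
```

```bash

python3 -m crank '[{"dx":0,"dy":0,"dz":0,"twist":0,"grip":-0.8},{"dx":0,"dy":0,"dz":0,"twist":0,"grip":-0.8},{"dx":0,"dy":0,"dz":0,"twist":0,"grip":-0.8},{"dx":0,"dy":0,"dz":0,"twist":0,"grip":-0.8},{"dx":0,"dy":0,"dz":0,"twist":0,"grip":-0.8}]' 50
python3 -m crank '[{"dx":0,"dy":0,"dz":0,"twist":0,"grip":-0.8},{"dx":0,"dy":0,"dz":0.01,"twist":0,"grip":-0.8},{"dx":0,"dy":0,"dz":0.03,"twist":0,"grip":-0.8},{"dx":0,"dy":0,"dz":0.06,"twist":0,"grip":-0.8},{"dx":0,"dy":0,"dz":0.09,"twist":0,"grip":-0.8}]'
python3 -m crank '[{"dx":-0.03,"dy":0,"dz":0,"twist":0,"grip":-0.8},{"dx":-0.06,"dy":0,"dz":0,"twist":-1,"grip":-0.8},{"dx":-0.09,"dy":0.005,"dz":0,"twist":-2,"grip":-0.8},{"dx":-0.12,"dy":0.01,"dz":0,"twist":-3,"grip":-0.8},{"dx":-0.15,"dy":0.01,"dz":0,"twist":-3.4,"grip":-0.8}]'
python3 -m crank '[{"dx":-0.03,"dy":0.0,"dz":0,"twist":0,"grip":-0.8},{"dx":-0.061,"dy":0.003,"dz":0,"twist":0,"grip":-0.8},{"dx":-0.061,"dy":0.003,"dz":0,"twist":0,"grip":-0.8},{"dx":-0.061,"dy":0.003,"dz":0,"twist":0,"grip":-0.8},{"dx":-0.061,"dy":0.003,"dz":0,"twist":0,"grip":-0.8}]'
python3 - <<'E'
from h import *
s,im=snap('wrist','w8.png');c,T=cam('wrist',s);print(s['eef_pos'],np.degrees(s['ee_rot']),s['t'])
s2,im2=snap('side','s8.png')
E
```

```text
t: 13.47
eef_pos: [0.6668, -0.2342, 0.0361]
ee_rot: [3.141, 0.0, -1.461]
force: [0.5, -0.7, -0.2]
width: 0.0258
gripper_force: 50.0
t: 13.88
eef_pos: [0.6663, -0.234, 0.1267]
ee_rot: [3.139, 0.0, -1.461]
force: [0.9, -0.5, -1.2]
width: 0.026
gripper_force: 50.0
t: 14.3
eef_pos: [0.5156, -0.2236, 0.1267]
ee_rot: [-3.141, 0.0, -1.521]
force: [-0.2, 0.1, -0.3]
width: 0.0258
gripper_force: 50.0
t: 14.72
eef_pos: [0.4569, -0.2212, 0.1272]
ee_rot: [-3.139, -0.001, -1.52]
force: [1.2, -1.1, -0.6]
width: 0.0257
gripper_force: 50.0
[ 0.45687534 -0.22124424  0.1272344 ] [-1.79878848e+02 -2.93621712e-02 -8.70812122e+01] 14.7167
```

```bash

python3 -m crank '[{"dx":-0.001,"dy":0,"dz":-0.03,"twist":-0.1,"grip":-0.8},{"dx":-0.001,"dy":0,"dz":-0.06,"twist":-0.1,"grip":-0.8},{"dx":-0.001,"dy":0,"dz":-0.075,"twist":-0.1,"grip":-0.8},{"dx":-0.001,"dy":0,"dz":-0.08,"twist":-0.1,"grip":-0.8},{"dx":-0.001,"dy":0,"dz":-0.083,"twist":-0.1,"grip":-0.8}]'
python3 -m crank '[{"dx":0,"dy":0,"dz":-0.001,"twist":0,"grip":-0.8},{"dx":0,"dy":0,"dz":-0.002,"twist":0,"grip":-0.8},{"dx":0,"dy":0,"dz":-0.003,"twist":0,"grip":-0.8},{"dx":0,"dy":0,"dz":-0.004,"twist":0,"grip":-0.8},{"dx":0,"dy":0,"dz":-0.004,"twist":0,"grip":-0.8}]'
python3 - <<'E'
from h import *
s,im=snap('side','s9.png')
c,T=cam('side')
# dark-brown stick & block blobs around board
for n,p in(('nosetop',[.4473,-.045,.03]),('block rear top',[.447,-.03,.03])): print(n,proj(c,T,p).round(1))
x,y=proj(c,T,[.4473,-.045,.02])[0].astype(int)
h=cv2.cvtColor(im,cv2.COLOR_RGB2HSV)
print('profile along centreline (y,pix,HSV):')
for yy in np.arange(-.11,.05,.006):
    p=proj(c,T,[.4473-.048*(yy+.045),yy,.028])[0].round().astype(int);print(round(yy,3),p,h[p[1],p[0]].tolist(),end=';')
E
```

```text
t: 15.23
eef_pos: [0.4551, -0.2211, 0.0421]
ee_rot: [3.139, 0.0, -1.522]
force: [1.0, -0.2, 0.4]
width: 0.0257
gripper_force: 50.0
t: 15.65
eef_pos: [0.4554, -0.2211, 0.0397]
ee_rot: [-3.14, -0.0, -1.522]
force: [0.2, -0.3, -1.7]
width: 0.0258
gripper_force: 50.0
nosetop [[312.2 270.2]]
block rear top [[310.4 266. ]]
profile along centreline (y,pix,HSV):
-0.11 [321 289] [120, 7, 36];-0.104 [320 288] [10, 33, 47];-0.098 [319 286] [13, 134, 171];-0.092 [318 284] [13, 136, 188];-0.086 [318 282] [13, 135, 191];-0.08 [317 281] [13, 136, 190];-0.074 [316 279] [13, 136, 189];-0.068 [315 277] [13, 134, 177];-0.062 [314 275] [13, 129, 107];-0.056 [314 274] [13, 131, 125];-0.05 [313 272] [13, 137, 194];-0.044 [312 270] [13, 135, 172];-0.038 [311 269] [13, 132, 120];-0.032 [310 267] [13, 132, 106];-0.026 [310 266] [13, 132, 133];-0.02 [309 264] [13, 135, 181];-0.014 [308 262] [12, 134, 146];-0.008 [307 261] [12, 134, 129];-0.002 [307 259] [13, 135, 162];0.004 [306 258] [13, 136, 171];0.01 [305 256] [13, 135, 168];0.016 [304 254] [13, 135, 182];0.022 [304 253] [13, 135, 183];0.028 [303 251] [13, 135, 185];0.034 [302 250] [13, 135, 182];0.04 [302 248] [12, 134, 143];0.046 [301 247] [13, 132, 139];
```

```bash

python3 -m crank '[{"dx":-0.0005,"dy":0.01,"dz":0,"twist":0,"grip":-0.8},{"dx":-0.001,"dy":0.02,"dz":0,"twist":0,"grip":-0.8},{"dx":-0.0015,"dy":0.03,"dz":0,"twist":0,"grip":-0.8},{"dx":-0.002,"dy":0.04,"dz":0,"twist":0,"grip":-0.8},{"dx":-0.0025,"dy":0.05,"dz":0,"twist":0,"grip":-0.8}]'
python3 -m crank '[{"dx":-0.0005,"dy":0.01,"dz":0,"twist":0,"grip":-0.8},{"dx":-0.001,"dy":0.02,"dz":0,"twist":0,"grip":-0.8},{"dx":-0.0015,"dy":0.03,"dz":0,"twist":0,"grip":-0.8},{"dx":-0.002,"dy":0.04,"dz":0,"twist":0,"grip":-0.8},{"dx":-0.0025,"dy":0.05,"dz":0,"twist":0,"grip":-0.8}]'
python3 -m crank '[{"dx":-0.0005,"dy":0.01,"dz":0,"twist":0,"grip":-0.8},{"dx":-0.001,"dy":0.02,"dz":0,"twist":0,"grip":-0.8},{"dx":-0.0015,"dy":0.03,"dz":0,"twist":0,"grip":-0.8},{"dx":-0.002,"dy":0.04,"dz":0,"twist":0,"grip":-0.8},{"dx":-0.0025,"dy":0.05,"dz":0,"twist":0,"grip":-0.8}]'
```

```text
t: 16.12
eef_pos: [0.4524, -0.1699, 0.0393]
ee_rot: [-3.141, -0.0, -1.521]
force: [0.6, -0.3, -1.8]
width: 0.0257
gripper_force: 50.0
t: 16.53
eef_pos: [0.4499, -0.1201, 0.0392]
ee_rot: [-3.142, 0.0, -1.522]
force: [-0.1, -0.2, -0.5]
width: 0.0255
gripper_force: 50.0
t: 16.95
eef_pos: [0.4474, -0.0701, 0.0392]
ee_rot: [3.142, 0.0, -1.522]
force: [-0.5, 0.1, -1.3]
width: 0.0255
gripper_force: 50.0
```

```bash

python3 -m crank '[{"dx":-0.0005,"dy":0.01,"dz":0,"twist":0,"grip":-0.8},{"dx":-0.001,"dy":0.02,"dz":0,"twist":0,"grip":-0.8},{"dx":-0.0015,"dy":0.03,"dz":0,"twist":0,"grip":-0.8},{"dx":-0.002,"dy":0.04,"dz":0,"twist":0,"grip":-0.8},{"dx":-0.0025,"dy":0.05,"dz":0,"twist":0,"grip":-0.8}]'
python3 -m crank '[{"dx":-0.0005,"dy":0.01,"dz":0,"twist":0,"grip":-0.8},{"dx":-0.001,"dy":0.02,"dz":0,"twist":0,"grip":-0.8},{"dx":-0.0015,"dy":0.03,"dz":0,"twist":0,"grip":-0.8},{"dx":-0.002,"dy":0.04,"dz":0,"twist":0,"grip":-0.8},{"dx":-0.0025,"dy":0.05,"dz":0,"twist":0,"grip":-0.8}]'
python3 -m crank '[{"dx":-0.0003,"dy":0.005,"dz":0,"twist":0,"grip":-0.8},{"dx":-0.0005,"dy":0.01,"dz":0,"twist":0,"grip":-0.8},{"dx":-0.0007,"dy":0.013,"dz":0,"twist":0,"grip":-0.8},{"dx":-0.0008,"dy":0.016,"dz":0,"twist":0,"grip":-0.8},{"dx":-0.0009,"dy":0.018,"dz":0,"twist":0,"grip":-0.8}]'
```

```text
t: 17.37
eef_pos: [0.4449, -0.0201, 0.0392]
ee_rot: [3.142, -0.0, -1.522]
force: [1.0, -0.6, -1.0]
width: 0.0256
gripper_force: 50.0
t: 17.78
eef_pos: [0.4424, 0.0299, 0.0392]
ee_rot: [3.142, -0.0, -1.522]
force: [0.2, -0.2, -1.0]
width: 0.0258
gripper_force: 50.0
t: 18.2
eef_pos: [0.4415, 0.047, 0.0391]
ee_rot: [3.141, -0.0, -1.522]
force: [-0.4, -0.5, -1.3]
width: 0.026
gripper_force: 50.0
```

```bash

python3 -m crank '[{"dx":0,"dy":0.002,"dz":0,"twist":0,"grip":-0.8},{"dx":0,"dy":0.003,"dz":0,"twist":0,"grip":-0.8},{"dx":0,"dy":0.004,"dz":0,"twist":0,"grip":-0.8},{"dx":0,"dy":0.005,"dz":0,"twist":0,"grip":-0.8},{"dx":0,"dy":0.006,"dz":0,"twist":0,"grip":-0.8}]'
python3 -m crank '[{"dx":0,"dy":0.001,"dz":0,"twist":0,"grip":-0.8},{"dx":0,"dy":0.002,"dz":0,"twist":0,"grip":-0.8},{"dx":0,"dy":0.002,"dz":0,"twist":0,"grip":-0.8},{"dx":0,"dy":0.003,"dz":0,"twist":0,"grip":-0.8},{"dx":0,"dy":0.003,"dz":0,"twist":0,"grip":-0.8}]'
```

```text
t: 18.62
eef_pos: [0.4416, 0.0528, 0.0391]
ee_rot: [3.142, -0.0, -1.522]
force: [0.4, -0.9, -2.1]
width: 0.0253
gripper_force: 50.0
t: 19.03
eef_pos: [0.4408, 0.0541, 0.0391]
ee_rot: [3.14, -0.003, -1.522]
force: [2.4, -12.2, 1.2]
width: 0.0258
gripper_force: 50.0
```

```bash

python3 -m crank '[{"dx":0,"dy":0.001,"dz":0,"twist":0,"grip":-0.8},{"dx":0,"dy":0.002,"dz":0,"twist":0,"grip":-0.8},{"dx":0,"dy":0.002,"dz":0,"twist":0,"grip":-0.8},{"dx":0,"dy":0.002,"dz":0,"twist":0,"grip":-0.8},{"dx":0,"dy":0.002,"dz":0,"twist":0,"grip":-0.8}]'
python3 -m crank '[{"dx":0.0003,"dy":-0.006,"dz":0,"twist":0,"grip":-0.8},{"dx":0.0007,"dy":-0.015,"dz":0,"twist":0,"grip":-0.8},{"dx":0.0015,"dy":-0.03,"dz":0,"twist":0,"grip":-0.8},{"dx":0.0025,"dy":-0.05,"dz":0,"twist":0,"grip":-0.8},{"dx":0.0035,"dy":-0.075,"dz":0,"twist":0,"grip":-0.8}]'
python3 -m crank '[{"dx":0.0015,"dy":-0.03,"dz":0,"twist":0,"grip":-0.8},{"dx":0.003,"dy":-0.06,"dz":0,"twist":0,"grip":-0.8},{"dx":0.0045,"dy":-0.09,"dz":0,"twist":0,"grip":-0.8},{"dx":0.006,"dy":-0.12,"dz":0,"twist":0,"grip":-0.8},{"dx":0.0075,"dy":-0.15,"dz":0,"twist":0,"grip":-0.8}]'
python3 -m crank '[{"dx":0,"dy":-0.02,"dz":0.03,"twist":0,"grip":-0.8},{"dx":0,"dy":-0.05,"dz":0.06,"twist":0,"grip":-0.8},{"dx":0,"dy":-0.06,"dz":0.09,"twist":0,"grip":-0.8},{"dx":0.03,"dy":-0.06,"dz":0.09,"twist":1,"grip":-0.8},{"dx":0.06,"dy":-0.06,"dz":0.09,"twist":2,"grip":-0.8}]'
python3 -m crank '[{"dx":0.035,"dy":0,"dz":0,"twist":1,"grip":-0.8},{"dx":0.07,"dy":0,"dz":0,"twist":1.5,"grip":-0.8},{"dx":0.105,"dy":0,"dz":0,"twist":1.5,"grip":-0.8},{"dx":0.14,"dy":0,"dz":0,"twist":1.5,"grip":-0.8},{"dx":0.152,"dy":0,"dz":0,"twist":1.5,"grip":-0.8}]'
```

```text
t: 19.45
eef_pos: [0.4399, 0.0542, 0.039]
ee_rot: [3.138, -0.005, -1.523]
force: [4.0, -22.3, 3.8]
width: 0.0257
gripper_force: 50.0
t: 19.87
eef_pos: [0.4456, -0.0172, 0.0393]
ee_rot: [-3.141, 0.001, -1.52]
force: [0.8, 0.2, -1.0]
width: 0.0257
gripper_force: 50.0
t: 20.28
eef_pos: [0.4527, -0.1686, 0.0393]
ee_rot: [-3.141, 0.0, -1.522]
force: [1.3, 0.1, -1.0]
width: 0.0258
gripper_force: 50.0
t: 20.7
eef_pos: [0.5139, -0.2287, 0.1321]
ee_rot: [-3.136, -0.001, -1.489]
force: [0.2, -0.3, -0.9]
width: 0.0256
gripper_force: 50.0
t: 21.12
eef_pos: [0.6687, -0.2272, 0.128]
ee_rot: [-3.141, -0.0, -1.46]
force: [-0.2, -1.1, -0.7]
width: 0.026
gripper_force: 50.0
```

```bash

python3 -m crank '[{"dx":-0.003,"dy":-0.007,"dz":-0.02,"twist":0,"grip":-0.8},{"dx":-0.003,"dy":-0.007,"dz":-0.04,"twist":0,"grip":-0.8},{"dx":-0.003,"dy":-0.007,"dz":-0.06,"twist":0,"grip":-0.8},{"dx":-0.003,"dy":-0.007,"dz":-0.08,"twist":0,"grip":-0.8},{"dx":-0.003,"dy":-0.007,"dz":-0.085,"twist":0,"grip":-0.8}]'
python3 -m crank '[{"dx":0,"dy":0,"dz":-0.002,"twist":0,"grip":-0.8},{"dx":0,"dy":0,"dz":-0.004,"twist":0,"grip":-0.8},{"dx":0,"dy":0,"dz":-0.006,"twist":0,"grip":-0.8},{"dx":0,"dy":0,"dz":-0.007,"twist":0,"grip":-0.8},{"dx":0,"dy":0,"dz":-0.007,"twist":0,"grip":-0.8}]'
```

```text
t: 21.53
eef_pos: [0.6593, -0.2338, 0.04]
ee_rot: [3.137, 0.002, -1.462]
force: [-1.0, 0.2, -2.0]
width: 0.0258
gripper_force: 50.0
t: 21.95
eef_pos: [0.6621, -0.2342, 0.0381]
ee_rot: [-3.14, -0.0, -1.461]
force: [0.1, -0.9, -1.9]
width: 0.0255
gripper_force: 50.0
```

```bash

python3 -m crank '[{"dx":0,"dy":0,"dz":-0.001,"twist":0,"grip":-0.8},{"dx":0,"dy":0,"dz":-0.002,"twist":0,"grip":-0.8},{"dx":0,"dy":0,"dz":-0.002,"twist":0,"grip":-0.8},{"dx":0,"dy":0,"dz":-0.002,"twist":0,"grip":-0.8},{"dx":0,"dy":0,"dz":-0.002,"twist":0,"grip":-0.8}]'
```

```text
t: 22.37
eef_pos: [0.6621, -0.2342, 0.0361]
ee_rot: [-3.14, -0.0, -1.461]
force: [-1.4, 1.5, 5.9]
width: 0.0258
gripper_force: 50.0
```

```bash

python3 -m crank '[{"dx":0,"dy":0,"dz":0,"twist":0,"grip":0.2},{"dx":0,"dy":0,"dz":0,"twist":0,"grip":0.2},{"dx":0,"dy":0,"dz":0,"twist":0,"grip":0.2},{"dx":0,"dy":0,"dz":0,"twist":0,"grip":0.2},{"dx":0,"dy":0,"dz":0,"twist":0,"grip":0.2}]' 15
python3 -m crank '[{"dx":0,"dy":0,"dz":0.04,"twist":0,"grip":0.2},{"dx":0,"dy":0,"dz":0.08,"twist":0,"grip":0.2},{"dx":0,"dy":0,"dz":0.12,"twist":0,"grip":0.6},{"dx":0,"dy":0,"dz":0.16,"twist":-1,"grip":0.6},{"dx":-0.01,"dy":0.03,"dz":0.17,"twist":-2,"grip":0.6}]'
python3 -m crank '[{"dx":-0.019,"dy":0.036,"dz":0,"twist":-1.4,"grip":0.6},{"dx":-0.038,"dy":0.072,"dz":0,"twist":-1.4,"grip":0.6},{"dx":-0.057,"dy":0.108,"dz":0,"twist":-1.4,"grip":0.6},{"dx":-0.076,"dy":0.144,"dz":0,"twist":-1.4,"grip":0.6},{"dx":-0.095,"dy":0.18,"dz":0,"twist":-1.4,"grip":0.6}]'
python3 -m crank '[{"dx":-0.019,"dy":0.036,"dz":0,"twist":0,"grip":0.6},{"dx":-0.038,"dy":0.072,"dz":0,"twist":0,"grip":0.6},{"dx":-0.057,"dy":0.108,"dz":0,"twist":0,"grip":0.6},{"dx":-0.076,"dy":0.144,"dz":0,"twist":0,"grip":0.6},{"dx":-0.095,"dy":0.18,"dz":0,"twist":0,"grip":0.6}]'
python3 -m crank '[{"dx":-0.014,"dy":0.02,"dz":0,"twist":0,"grip":0.6},{"dx":-0.026,"dy":0.04,"dz":0,"twist":0,"grip":0.6},{"dx":-0.026,"dy":0.04,"dz":0,"twist":0,"grip":0.6},{"dx":-0.026,"dy":0.04,"dz":0,"twist":0,"grip":0.6},{"dx":-0.026,"dy":0.04,"dz":0,"twist":0,"grip":0.6}]'
python3 - <<'E'
from h import *
s,im=snap('wrist','w10.png');snap('scene','sc10.png');c,T=cam('wrist',s)
h=cv2.cvtColor(im,cv2.COLOR_RGB2HSV);m=((h[:,:,0]<16)&(h[:,:,1]>90)&(h[:,:,2]<130)).astype(np.uint8);m[:,:235]=0;m[:,405:]=0;m[322:]=0
n,l,st,ce=cv2.connectedComponentsWithStats(m)
for i in range(1,n):
    if st[i,4]>200: print(st[i],ce[i].round(1))
print(s['eef_pos'],'pred handle',proj(c,T,[.4355,.1967,.158]))
E
```

```text
t: 22.78
eef_pos: [0.6615, -0.2341, 0.0349]
ee_rot: [3.141, 0.0, -1.461]
force: [-0.3, 0.1, 0.9]
width: 0.0507
gripper_force: 0.0
t: 23.2
eef_pos: [0.6552, -0.2082, 0.2125]
ee_rot: [-3.132, -0.004, -1.499]
force: [1.7, 1.6, 2.1]
width: 0.0668
gripper_force: 0.0
t: 23.62
eef_pos: [0.5554, -0.0228, 0.2052]
ee_rot: [-3.141, 0.0, -1.521]
force: [0.5, 1.5, 0.4]
width: 0.0698
gripper_force: 0.0
t: 24.03
eef_pos: [0.4603, 0.1573, 0.2054]
ee_rot: [-3.141, 0.0, -1.52]
force: [-0.0, 0.8, 0.5]
width: 0.0702
gripper_force: 0.0
t: 24.45
eef_pos: [0.4355, 0.1958, 0.2052]
ee_rot: [-3.142, 0.0, -1.52]
force: [-0.3, 0.5, -0.4]
width: 0.0703
gripper_force: 0.0
[390   0  15  54 384] [397.3  19.3]
[ 235    5   20  111 1767] [243.9  60.9]
[ 238  128   55  194 2262] [254.6 205. ]
[ 362  131   43  191 2378] [385.8 219.6]
[284 240  71  25 984] [314.  250.2]
[0.4355496  0.19583884 0.20521256] pred handle [[320.55018315 262.92640405]]
```

```bash

python3 -m crank '[{"dx":0,"dy":0.0005,"dz":-0.03,"twist":0,"grip":0.6},{"dx":0,"dy":0.0005,"dz":-0.06,"twist":0,"grip":0.6},{"dx":0,"dy":0.0005,"dz":-0.073,"twist":0,"grip":0.6},{"dx":0,"dy":0.0005,"dz":-0.073,"twist":0,"grip":0},{"dx":0,"dy":0.0005,"dz":-0.073,"twist":0,"grip":-0.3}]' 15
python3 -m crank '[{"dx":0,"dy":0,"dz":0,"twist":0,"grip":-0.3},{"dx":0,"dy":0,"dz":0,"twist":0,"grip":-0.3},{"dx":0,"dy":0,"dz":0,"twist":0,"grip":-0.3},{"dx":0,"dy":0,"dz":0,"twist":0,"grip":-0.3},{"dx":0,"dy":0,"dz":0,"twist":0,"grip":-0.3}]' 15
python3 -m crank '[{"dx":0,"dy":0,"dz":0,"twist":0,"grip":-0.3},{"dx":0,"dy":0,"dz":0,"twist":0,"grip":-0.3},{"dx":0,"dy":0,"dz":0,"twist":0,"grip":-0.3},{"dx":0,"dy":0,"dz":0,"twist":0,"grip":-0.3},{"dx":0,"dy":0,"dz":0,"twist":0,"grip":-0.3}]' 15
```

```text
t: 24.97
eef_pos: [0.4359, 0.1955, 0.1319]
ee_rot: [3.141, -0.001, -1.521]
force: [-0.1, 0.2, 0.3]
width: 0.0617
gripper_force: 0.0
t: 25.38
eef_pos: [0.4361, 0.1967, 0.1333]
ee_rot: [-3.14, 0.001, -1.52]
force: [-1.1, -1.0, 7.3]
width: 0.0437
gripper_force: 15.0
t: 25.8
eef_pos: [0.4361, 0.1968, 0.1333]
ee_rot: [-3.14, 0.001, -1.52]
force: [-0.6, -0.9, 6.1]
width: 0.0437
gripper_force: 15.0
```

```bash

python3 -m crank '[{"dx":0.0006,"dy":-0.0128,"dz":-0.002,"twist":0,"grip":-0.3},{"dx":0.0012,"dy":-0.0251,"dz":-0.0062,"twist":0,"grip":-0.3},{"dx":0.0018,"dy":-0.037,"dz":-0.0117,"twist":0,"grip":-0.3},{"dx":0.0023,"dy":-0.0482,"dz":-0.0185,"twist":0,"grip":-0.3},{"dx":0.0028,"dy":-0.0586,"dz":-0.0263,"twist":0,"grip":-0.3}]'
python3 -m crank '[{"dx":0.0005,"dy":-0.0096,"dz":-0.0089,"twist":0,"grip":-0.3},{"dx":0.0009,"dy":-0.0182,"dz":-0.0188,"twist":0,"grip":-0.3},{"dx":0.0012,"dy":-0.0257,"dz":-0.0295,"twist":0,"grip":-0.3},{"dx":0.0015,"dy":-0.032,"dz":-0.041,"twist":0,"grip":-0.3},{"dx":0.0018,"dy":-0.0371,"dz":-0.053,"twist":0,"grip":-0.3}]'
```

```text
t: 26.22
eef_pos: [0.4389, 0.1369, 0.1056]
ee_rot: [-3.14, 0.001, -1.52]
force: [2.1, 4.6, 0.4]
width: 0.044
gripper_force: 15.0
t: 26.63
eef_pos: [0.4406, 0.0995, 0.052]
ee_rot: [-3.141, -0.0, -1.52]
force: [2.0, 2.2, 1.1]
width: 0.0433
gripper_force: 15.0
```

```bash

python3 -m crank '[{"dx":0,"dy":-0.002,"dz":-0.006,"twist":0,"grip":-0.3},{"dx":0,"dy":-0.0038,"dz":-0.0125,"twist":0,"grip":-0.3},{"dx":0,"dy":-0.0042,"dz":-0.015,"twist":0,"grip":-0.3},{"dx":0,"dy":-0.0042,"dz":-0.015,"twist":0,"grip":-0.3},{"dx":0,"dy":-0.0042,"dz":-0.015,"twist":0,"grip":-0.3}]'
python3 -m crank '[{"dx":0,"dy":-0.0005,"dz":-0.001,"twist":0,"grip":-0.3},{"dx":0,"dy":-0.0005,"dz":-0.002,"twist":0,"grip":-0.3},{"dx":0,"dy":-0.0005,"dz":-0.003,"twist":0,"grip":-0.3},{"dx":0,"dy":-0.0005,"dz":-0.003,"twist":0,"grip":-0.3},{"dx":0,"dy":-0.0005,"dz":-0.003,"twist":0,"grip":-0.3}]'
```

```text
t: 27.05
eef_pos: [0.4408, 0.096, 0.0378]
ee_rot: [-3.141, -0.001, -1.52]
force: [5.6, -3.5, 1.1]
width: 0.044
gripper_force: 15.0
t: 27.47
eef_pos: [0.4409, 0.096, 0.0357]
ee_rot: [-3.14, 0.0, -1.519]
force: [-1.5, 0.1, 16.2]
width: 0.0436
gripper_force: 15.0
```

```bash

python3 -m crank '[{"dx":0,"dy":0,"dz":0,"twist":0,"grip":0.5},{"dx":0,"dy":0,"dz":0,"twist":0,"grip":0.5},{"dx":0,"dy":0,"dz":0,"twist":0,"grip":0.5},{"dx":0,"dy":0,"dz":0,"twist":0,"grip":0.5},{"dx":0,"dy":0,"dz":0,"twist":0,"grip":0.5}]'
python3 -m crank '[{"dx":0,"dy":0,"dz":0.03,"twist":0,"grip":0.5},{"dx":0,"dy":0,"dz":0.06,"twist":0,"grip":0.5},{"dx":0,"dy":0,"dz":0.1,"twist":0,"grip":0.5},{"dx":0,"dy":0,"dz":0.14,"twist":0,"grip":0.5},{"dx":0,"dy":0,"dz":0.18,"twist":0,"grip":0.5}]'
python3 -m crank '[{"dx":0.005,"dy":0.03,"dz":0.03,"twist":0,"grip":0.5},{"dx":0.006,"dy":0.06,"dz":0.06,"twist":0,"grip":0.5},{"dx":0.006,"dy":0.095,"dz":0.081,"twist":-1,"grip":0.5},{"dx":0.006,"dy":0.095,"dz":0.081,"twist":-2.8,"grip":0.5},{"dx":0.006,"dy":0.095,"dz":0.081,"twist":-2.8,"grip":0.5}]'
python3 - <<'E'
from h import *
s,im=snap('wrist','w11.png');c,T=cam('wrist',s);print(s['eef_pos'],s['t'])
old=cv2.imread('pics/w2.png')[:,:,::-1]
def seg(im,box):
    x0,y0,x1,y1=box;h=cv2.cvtColor(im,cv2.COLOR_RGB2HSV)[y0:y1,x0:x1];m=((h[:,:,0]<16)&(h[:,:,1]>90)&(h[:,:,2]<110)).astype(np.uint8)
    n,l,st,ce=cv2.connectedComponentsWithStats(m);return [(st[i].tolist(),(ce[i]+[x0,y0]).round(1).tolist()) for i in range(1,n) if st[i,4]>100]
print('handle old',seg(old,(290,85,360,150)),'new',seg(im,(290,70,360,150)))
h=cv2.cvtColor(im,cv2.COLOR_RGB2HSV)
for x in(320,325):print(h[70:150:3,x].tolist())
M=np.array([.4392,.127]);u=np.array([-.0481,.9988])
print('pred home lead/rear px',[proj(c,T,np.r_[M+u*x,.03]).round(1).tolist() for x in(.235,.21,.18,.105)])
snap('side','s11.png');snap('scene','sc11.png')
cc,Tc=cam('scene');a=cv2.imread('pics/sc11.png');hh=cv2.cvtColor(a,cv2.COLOR_BGR2HSV)
print('scene along centreline at z=.03:')
for x in np.arange(.15,.25,.005):
    p=proj(cc,Tc,np.r_[M+u*x,.03])[0].round().astype(int);print(round(x,3),p.tolist(),hh[p[1],p[0]].tolist(),end='; ')
E
```

```text
t: 27.88
eef_pos: [0.4397, 0.0956, 0.0345]
ee_rot: [3.141, -0.001, -1.52]
force: [0.1, -0.3, 0.6]
width: 0.0645
gripper_force: 0.0
t: 28.3
eef_pos: [0.4395, 0.0955, 0.2166]
ee_rot: [3.141, -0.0, -1.52]
force: [1.6, 1.2, -0.5]
width: 0.0656
gripper_force: 0.0
t: 28.72
eef_pos: [0.4463, 0.1927, 0.2967]
ee_rot: [-3.141, 0.001, -1.568]
force: [-0.6, -0.2, -0.9]
width: 0.066
gripper_force: 0.0
[0.44631445 0.19271722 0.29665419] 28.7167
handle old [([13, 16, 42, 21, 336], [319.9, 108.7])] new [([16, 27, 40, 7, 116], [323.7, 99.0])]
[[19, 125, 227], [27, 73, 253], [27, 73, 253], [20, 120, 232], [17, 129, 195], [17, 131, 195], [17, 129, 196], [17, 131, 195], [17, 130, 194], [16, 140, 144], [12, 171, 100], [12, 181, 127], [11, 174, 123], [11, 180, 122], [12, 175, 124], [11, 176, 116], [11, 181, 142], [11, 178, 142], [11, 181, 142], [11, 180, 142], [11, 179, 144], [11, 179, 144], [11, 180, 143], [11, 178, 143], [11, 178, 143], [16, 143, 144], [16, 144, 154]]
[[18, 126, 223], [26, 80, 253], [26, 79, 253], [19, 121, 231], [17, 130, 190], [17, 128, 192], [17, 131, 189], [17, 129, 191], [17, 128, 
[... 357 characters left out ...]
32.7, 284.5]], [[330.5, 227.2]]]
scene along centreline at z=.03:
0.15 [446, 239] [14, 132, 81]; 0.155 [448, 240] [13, 137, 82]; 0.16 [450, 240] [12, 131, 80]; 0.165 [452, 240] [17, 144, 92]; 0.17 [454, 240] [19, 146, 157]; 0.175 [456, 241] [17, 151, 157]; 0.18 [458, 241] [14, 143, 123]; 0.185 [460, 241] [12, 144, 101]; 0.19 [462, 242] [12, 20, 126]; 0.195 [464, 242] [13, 51, 105]; 0.2 [466, 242] [13, 138, 87]; 0.205 [468, 243] [12, 146, 108]; 0.21 [470, 243] [9, 45, 119]; 0.215 [472, 243] [14, 32, 134]; 0.22 [474, 243] [12, 147, 106]; 0.225 [476, 244] [13, 143, 146]; 0.23 [479, 244] [5, 13, 120]; 0.235 [481, 244] [10, 45, 102]; 0.24 [483, 245] [13, 147, 87]; 0.245 [485, 245] [13, 146, 141];
```

```bash
python3 - <<'E'
from h import *
s=arm.get_state();c,T=cam('wrist',s);u=np.array([-.0481,.9988])
for My in(.126,.128):
  M=np.array([.4392,My])
  for j in(0,.03,.06,.1):
    t=np.radians(14)+j;o=[]
    for dr,dt in((.009,-.007),(.009,.007),(-.009,.007)):
        p=np.array([.09-.125*np.cos(t),.026+.125*np.sin(t)])+dr*np.array([-np.cos(t),np.sin(t)])+dt*np.array([np.sin(t),np.cos(t)])
        o.append(proj(c,T,np.r_[M+u*p[0],p[1]])[0,1].round(1))
    print(My,j,o)
# stick in tray check: before/after in side image
a=cv2.imread('pics/side0.png').astype(int);b=cv2.imread('pics/s11.png').astype(int)
cs,Ts=cam('side');h=cv2.cvtColor(b.astype(np.uint8),cv2.COLOR_BGR2HSV)
m=((h[:,:,0]<16)&(h[:,:,1]>110)&(h[:,:,2]<125)).astype(np.uint8);m[:250]=0;m[:,:370]=0;m[340:]=0;m[:,450:]=0
n,l,st,ce=cv2.connectedComponentsWithStats(m);print([(st[i].tolist(),ce[i].round()) for i in range(1,n) if st[i,4]>80])
h=cv2.cvtColor(a.astype(np.uint8),cv2.COLOR_BGR2HSV)
m=((h[:,:,0]<16)&(h[:,:,1]>110)&(h[:,:,2]<125)).astype(np.uint8);m[:250]=0;m[:,:370]=0;m[340:]=0;m[:,450:]=0
n,l,st,ce=cv2.connectedComponentsWithStats(m);print([(st[i].tolist(),ce[i].round()) for i in range(1,n) if st[i,4]>80])
E
```

```text
0.126 0 [np.float64(98.6), np.float64(101.1), np.float64(119.3)]
0.126 0.03 [np.float64(99.2), np.float64(102.2), np.float64(120.4)]
0.126 0.06 [np.float64(99.9), np.float64(103.4), np.float64(121.6)]
0.126 0.1 [np.float64(101.0), np.float64(105.2), np.float64(123.3)]
0.128 0 [np.float64(100.6), np.float64(103.2), np.float64(121.4)]
0.128 0.03 [np.float64(101.2), np.float64(104.3), np.float64(122.4)]
0.128 0.06 [np.float64(101.9), np.float64(105.5), np.float64(123.6)]
0.128 0.1 [np.float64(103.1), np.float64(107.3), np.float64(125.4)]
[([380, 261, 51, 60, 329], array([414., 301.]))]
[([381, 259, 69, 62, 1246], array([418., 290.])), ([370, 284, 18, 33, 226], array([375., 300.])), ([415, 322, 35, 18, 243], array([438., 335.]))]
```

```bash
python3 -c "
from station import arm
print(arm.job_done())"
```

```text
the job is handed in; nothing more can be done
None
```

I handed the job in at about 29 s: the block is fed home, the stick is back in its tray, and the shutter is rolled shut. I judged "home" from a 22 N stop at the expected position and "shut" from the stop force plus one wrist image. The stick's final lie I checked only by contact force and a rough image comparison. The bystanders were not re-checked at the end.

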